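# Change the board preheater's heater cartridges, cover it and set its dial

### The job

Refit the board preheater: pull out the spent cartridge with the black head and lay it in the yellow scrap tray; take every new red-headed cartridge from the blue rack and push it nose first into a bore, any bore - partway in, then grip it further back by its head and push it fully home until the head's shoulder meets the face; and press the steel cover plate down level in its seat between the four ledges on top of the block. When all that is done, turn the dial clockwise from off, one click for each new cartridge you fitted. Leave the bottle, the screwdriver and the blue parts tray where they are.

Things in the scene. Friction and masses are not known exactly. Their poses are not given: they have to be found in the camera images.
- preheater: fixed board preheater: aluminium block 150 (x) x 200 (y) x 70 mm with three bores; joined to its +x end a grey pod 90 x 200 x 62 mm with the dial on top. Origin on the table under the block's centre, z up; x runs from the bored face (at x = -75 mm; its mouths face about the robot's right) towards the pod. The cover's seat is on the block's top
- bore0 (a point): centre of the mouth of bore 0 (orange ring on the bored face), 40 mm above the table; its x axis points straight into the bore, level, z up. Bore 18.5 mm in diameter, 124 mm deep; a fully home cartridge has its shoulder at the face and its nose 118 mm in; neighbouring bores are 60 mm apart. Nothing stands before the face
- bore1 (a point): centre of the mouth of bore 1 (orange ring on the bored face), 40 mm above the table; its x axis points straight into the bore, level, z up. Bore 18.5 mm in diameter, 124 mm deep; a fully home cartridge has its shoulder at the face and its nose 118 mm in; neighbouring bores are 60 mm apart. Nothing stands before the face
- bore2 (a point): centre of the mouth of bore 2 (orange ring on the bored face), 40 mm above the table; its x axis points straight into the bore, level, z up. Bore 18.5 mm in diameter, 124 mm deep; a fully home cartridge has its shoulder at the face and its nose 118 mm in; neighbouring bores are 60 mm apart. Nothing stands before the face
- seat (a point): centre of the cover's seat on the block's flat top, at the top surface, 70 mm above the table, axes as the preheater's. Four ledges 5 mm high leave 86 mm (x) by 106 mm (y) between them. The brass probe pin stands in its centre
- probe (a joint): brass pin 16 mm wide in the middle of the seat: 0 = standing 6 mm proud, as at the start; 0.006 m = pressed down level with the seat. It goes down when pushed with about 8 N and stays where it is pushed, so a cover merely laid on it stays high or lies askew until it is pressed
- dial (a joint): detented dial on the pod, rad: 0 = off (the start), grows as it is turned clockwise seen from above; one click every 25 degrees (0.436 rad), up to 6 clicks, each a stable notch into which it snaps from within half a click, overcome by about 0.1 N m
- dial_grip (a point): on the dial's upright axis, 89 mm above the table, where to grip; turns with the dial. The black grip bar is 50 mm long (this point's x), 14 mm wide, its top 11 mm above the point, on a disc 52 mm wide whose top is 18 mm below the point; the white line on its top lies towards -x and points at the red mark when off
- rack: fixed blue rack. Origin on the table; x along the cartridges to their noses (about the robot's left); places at y = -60, 0, 60 mm. Heads lie in slots 22 mm wide of a comb 50 mm high (x -80 to -40), so fingers cannot go beside them; a bar 23 mm high at x 53 to 67 carries the noses; between, the shafts lie free, nothing under them. Cartridges lift straight up. Side rails 12 mm high at y = +-96
- rodA: heater cartridge, may be absent: white rod 16 mm in diameter, red square head 18 x 18 x 36 mm at its tail, 0.12 kg. Origin on the axis at mid-length, x along it to the nose: nose end +77 mm (last 8 mm taper to 8 mm diameter), head's shoulder -41, tail end -77, balance point -5. In the rack it lies level, axis 31 mm up; on the table it lies level too, axis 9 mm up, and does not roll
- rodB: heater cartridge, may be absent: white rod 16 mm in diameter, red square head 18 x 18 x 36 mm at its tail, 0.12 kg. Origin on the axis at mid-length, x along it to the nose: nose end +77 mm (last 8 mm taper to 8 mm diameter), head's shoulder -41, tail end -77, balance point -5. In the rack it lies level, axis 31 mm up; on the table it lies level too, axis 9 mm up, and does not roll
- rodC: heater cartridge, may be absent: white rod 16 mm in diameter, red square head 18 x 18 x 36 mm at its tail, 0.12 kg. Origin on the axis at mid-length, x along it to the nose: nose end +77 mm (last 8 mm taper to 8 mm diameter), head's shoulder -41, tail end -77, balance point -5. In the rack it lies level, axis 31 mm up; on the table it lies level too, axis 9 mm up, and does not roll
- rodA_nose (a point): nose end of cartridge rodA, on its axis
- rodB_nose (a point): nose end of cartridge rodB, on its axis
- rodC_nose (a point): nose end of cartridge rodC, on its axis
- spent0: spent cartridge that starts fully home in bore 0, so only its head shows; only one of spent0 to spent2 is there. Same shape, sizes, mass, origin and axes as a new one, but grey with a black head
- spent1: spent cartridge that starts fully home in bore 1, so only its head shows; only one of spent0 to spent2 is there. Same shape, sizes, mass, origin and axes as a new one, but grey with a black head
- spent2: spent cartridge that starts fully home in bore 2, so only its head shows; only one of spent0 to spent2 is there. Same shape, sizes, mass, origin and axes as a new one, but grey with a black head
- scrap_tray: fixed yellow open tray 100 (x) x 200 (y) x 30 mm high, walls 4 mm, floor 4 mm; origin on the table under its centre, z up
- cover: steel cover plate 80 (x) x 100 (y) x 6 mm, 0.18 kg, with a black bar grip 14 (x) x 60 (y) mm in the middle of its top, rising to 34 mm above its underside. Origin at the centre of its underside, z up; it fits the seat either way round, its x along the seat's x. Starts flat on the table
- flux_bottle: bystander: white bottle 48 mm wide, 120 mm high with a yellow cap, upright; origin at the centre of its underside
- driver: bystander: screwdriver lying on the table; origin under its middle
- parts_tray: bystander: blue parts tray 100 x 130 x 30 mm; origin at the centre of its underside
Not all that is in view belongs to the job. Leave any brown, green or purple look-alike of the rodB alone.

How it is judged:
By the outcome, as a careful person would: the job done as asked, in the order asked, and still so for the second after the job is handed in, with the robot touching nothing.
Of rodA, rodB, rodC only 2 to 3 are there at a start; the rules pass over those that are not, and their reading is None.
Of spent0, spent1, spent2 only 1 to 1 are there at a start; the rules pass over those that are not, and their reading is None.
At some moment in a run one of cover may be knocked a few centimetres aside while the robot is not near it.
Once in a run the grip may slacken for a moment while it holds something.
It also fails if it takes over 210 s, if anything falls off the work surface, if the arm or the gripper's body presses on something with over 40 N, if the wrist force passes 120 N, or if a joint passes its speed limit or range.

### The arm

A 6-joint arm with a two-finger parallel gripper is mounted at the origin on the work surface. World frame = base frame: x ahead of the robot, y to its left, z up, the work surface at z = 0. Lengths are in m, angles in degrees, forces in N, time in s.
With the tool pointing down it reaches from about 0.4 to 0.825 m from the base axis. Payload 7 kg.
Tool frame: the origin (TCP) lies on the centre line of the jaws, within the pads' length; the fingertips stand 8 mm ahead of it and the grasp point (between the pads) lies 11 mm behind it; z points along the fingers, y is the line along which they close (so a half turn about z gives the same grasp; the last joint's range is limited). The gripper opens to 88 mm and grips with 3 to 60 N. Pads are 19 mm wide; open, the fingers measure 130 mm over their backs; the gripper's body (78 mm by 193 mm) begins 47 mm behind the grasp point.
Start: joints at [-56.431, 20.546, 0.682, 0, -70.136, -16.507], TCP at [0.198, -0.645, 0.235] pointing down, gripper open.
Joint ranges: [-176.03, 176.03], [-82.01, 121.73], [-58.28, 71.71], [-173.87, 95.51], [-174.79, -0.11], [-173.66, 173.66]. Speed limits (degrees/s): [136.94, 136.94, 172.46, 180, 180, 180].

### API

Orientations are given as [roll, pitch, yaw] about the fixed x, y, z axes, in that order (R = Rz(yaw) Ry(pitch) Rx(roll)).
In Python, from plant import ctrl, vision gives the robot as it stands. The module is installed in compiled form; this text tells all that it offers.
- The arm moves only by the tool move_arm, never from a script. Its argument "moves" is one flat list of numbers, 7 for each row, row after row: the finger opening in cm, from 0 to 8.76, then the shift along the tool's x, y, z in cm, then the turn, a rotation vector about the tool's x, y, z in rad. A call has 1 to 8 rows; each row shifts and turns the commanded pose from where the row before left it, along the tool's axes as they then stand; what a row does not reach is not made up. A row lasts 1/10 s, in which the tool goes at most 50 mm and 8.59 degrees, less where a joint would pass 70% of its speed; a pose out of reach is approached as far as the arm can. A call with a gripper value outside its range is refused whole. The fingers move at their own pace and stop on an object; the grip force is fixed at half the most. Time passes only in rows, so rows that do not move let the fingers close. It gives the time, the measured TCP pose, the force, the opening and the grip force at its end, in the units of the state.
- ctrl.get_obs(): the state, without advancing time (a new reading comes with each control period).
- vision.snapshot(name): name is "scene" or "top"; returns (picture, depth): 480x640x3 uint8, red, green, blue; 480x640 float32, m along the optical axis (not along the pixel's ray), 0 where there is no reading.
- vision.camera_model(name): a dict with "vertical_fov" (degrees; the focal length in pixels is half the picture's height over the tangent of half this angle, whatever the lens; pixels are square), "cx", "cy" (the principal point, pixels), "cam_to_world" (4x4, takes a point from camera to world coordinates). Camera axes: x right, y down, z forward; pixel columns grow to the right and rows downward; lengths in m; the calibration is good to about 2 mm. A picture is of the moment at which its call begins. camera_model takes no time and is no camera call.
- ctrl.close_job(): hands the job in; it is judged then, once.
The state is a dict: "clock": time; "joint_pos": joint angles; "qvel": joint speeds; "tau": joint torques, N m; "tool_pos": TCP position; "orientation": TCP orientation; "force": force on the tool from outside, world axes, zero at the start; "moment": the same for the moment, N m; "opening": finger opening in m; "gripper_force": force on a finger pad.
Only numpy, scipy, OpenCV 4.12 (cv2) and the standard library are available. Lean on these libraries where they do the work, as an engineer would, in place of code of your own. Each camera call takes 0.05 s, during which the arm holds its last target. There are 200 camera calls.

## Working session

There is one attempt and no reset: what is moved stays moved. The work goes in short steps, Python scripts to look and compute and a tool call to move; the robot and the scene stay as the last step left them, time stands still between calls to the robot, and variables do not carry over. Pictures are saved under pics/ and viewed, at most 14 in all, crops included, and the job is handed in when it is done.

Besides the shell and the picture viewer there is one more tool, called after "Request:" by a JSON object that holds its "op" and its "data", one argument or row to a line. move_arm: Moves the arm, as the interface text tells. Its arguments: {"type":"object","properties":{"moves":{"type":"array"}},"required":["moves"]}

```bash
mkdir -p pics; cat > h.py <<'E'
import numpy as np, cv2
from plant import ctrl, vision
from scipy.spatial.transform import Rotation as R
def snap(name, fn=None):
    p,d=vision.snapshot(name); np.savez('last_'+name,p=p,d=d)
    if fn: cv2.imwrite('pics/'+fn,p[:,:,::-1])
    return p,d
def world(name,u,v,z=None,d=None):
    m=vision.camera_model(name); f=240/np.tan(np.radians(m['vertical_fov'])/2)
    T=np.array(m['cam_to_world']); r=np.array([(u-m['cx'])/f,(v-m['cy'])/f,1.])
    if z is None:
        return (T@np.r_[r*d[int(v),int(u)],1])[:3]
    w=T[:3,:3]@r; return T[:3,3]+w*(z-T[2,3])/w[2]
def pix(name,P):
    m=vision.camera_model(name); f=240/np.tan(np.radians(m['vertical_fov'])/2)
    c=np.linalg.inv(np.array(m['cam_to_world']))@np.r_[P,1]
    return f*c[0]/c[2]+m['cx'],f*c[1]/c[2]+m['cy']
E
python3 - <<'E'
from h import *
snap('scene','s0.png');snap('top','t0.png')
for n in('scene','top'):
    m=vision.camera_model(n);print(n,m['vertical_fov'],m['cx'],m['cy'],np.round(m['cam_to_world'],3).tolist())
o=ctrl.get_obs();print(o)
E
```

```text
scene 43.03123598444865 323.616159944028 229.91401452735695 [[0.612, 0.581, -0.537, 1.289], [0.791, -0.443, 0.421, -0.721], [0.007, -0.682, -0.731, 1.217], [0.0, 0.0, 0.0, 1.0]]
top 43.78369260120613 316.3159974748721 236.4259416521696 [[0.018, -0.998, 0.055, 0.356], [-1.0, -0.018, -0.008, -0.071], [0.009, -0.055, -0.998, 1.878], [0.0, 0.0, 0.0, 1.0]]
{'clock': 0.1, 'joint_pos': array([-5.64293623e+01,  2.05872252e+01,  6.39892813e-01, -1.83684153e-02,
       -7.01364788e+01, -1.65068506e+01]), 'qvel': array([ 0.02089126, -0.12155317,  0.11225584,  0.03770078,  0.06551994,
        0.0407324 ]), 'tau': array([-4.62553908e-04, -5.84164524e+01,  2.93752223e+01,  7.01558635e+00,
        1.01852103e-02, -6.86214162e-05]), 'tool_pos': array([ 0.19792368, -0.64488639,  0.23372219]), 'orientation': array([ 1.79914736e+02, -7.25873581e-03, -1.62942461e+02]), 'force': array([0.40562407, 0.25709814, 0.05526426]), 'moment': array([ 0.02455878, -0.05874096,  0.00435015]), 'gripper_force': 0.0, 'opening': 0.0878725361596027}
```

View pics/s0.png

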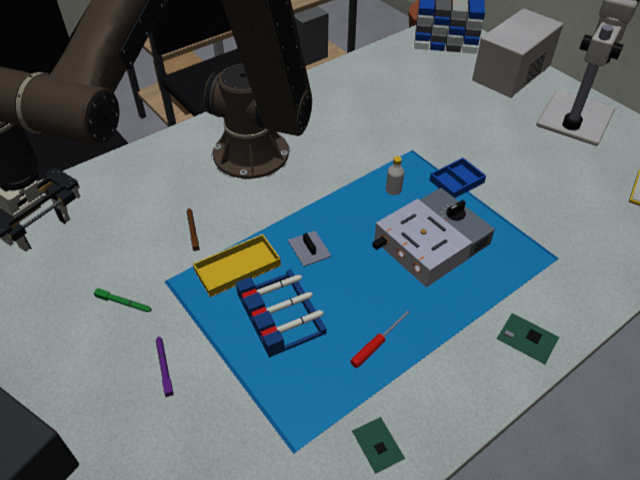

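View pics/t0.png

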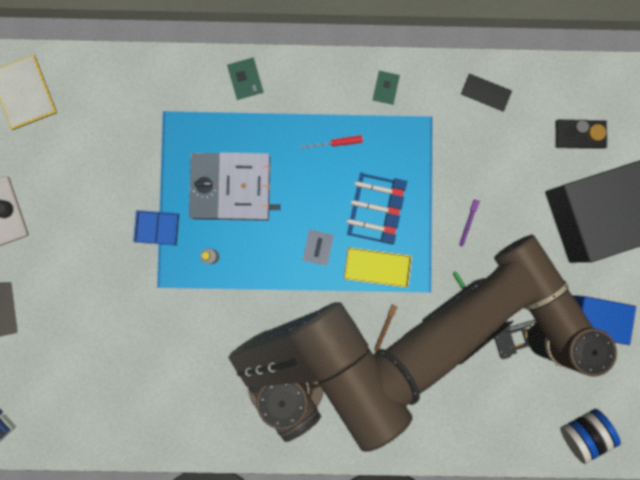

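Scene picture: rack with three red-headed cartridges (heads ~(250,290),(258,313),(268,338)); black spent head at (380,242) on the preheater; cover at (310,247); scrap tray at (237,264). Brown (193,229), green (122,300) and purple (164,366) are the look-alikes. I'll enlarge these to confirm.

```bash
python3 - <<'E'
from h import *
p=np.load('last_scene.npz')['p'][:,:,::-1]; t=np.load('last_top.npz')['p'][:,:,::-1]
a=cv2.resize(p[225:365,185:335],None,fx=5.3,fy=4.28,interpolation=3)
cv2.imwrite('pics/c1.png',cv2.resize(p[228:360,180:340],(800,600)[:2] if 0 else (720,594),interpolation=3))
cv2.imwrite('pics/c2.png',cv2.resize(p[175:295,360:500],(700,600),interpolation=3))
cv2.imwrite('pics/c3.png',cv2.resize(t[145:295,180:420],(800,500),interpolation=3))
E
```

```text
(no output)
```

View pics/c1.png

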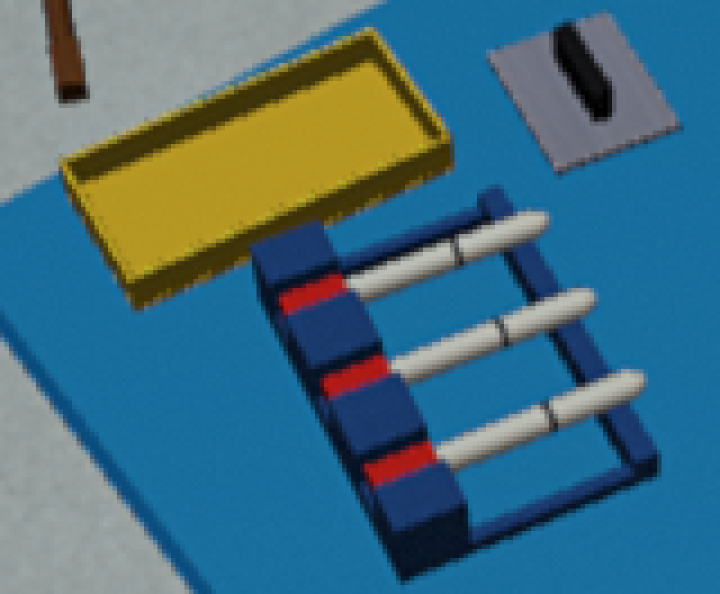

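View pics/c2.png

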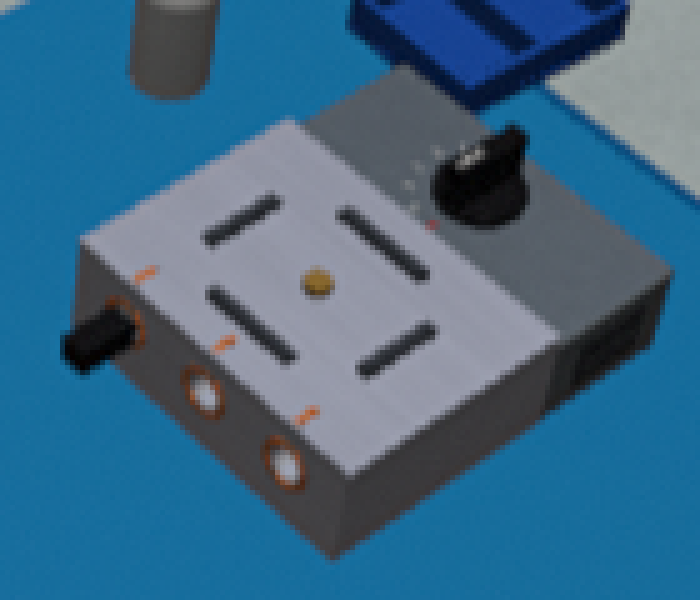

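View pics/c3.png

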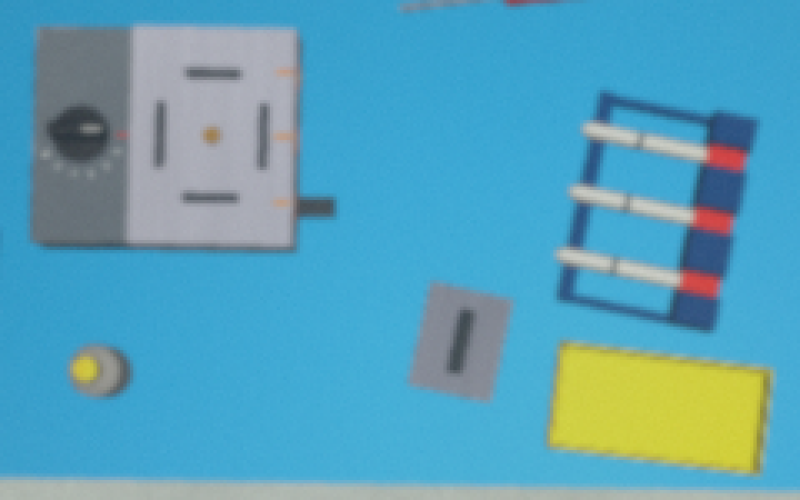

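```bash
cat > m.py <<'E'
from h import *
def s2(x,y):return 360+(x+.5)/5-.5,175+(y+.5)/5-.5
def s1(x,y):return 180+(x+.5)/4.5-.5,228+(y+.5)/4.5-.5
def t3(x,y):return 180+(x+.5)/3.3333-.5,145+(y+.5)/3.3333-.5
def W(n,f,pts,z):return np.array([world(n,*f(*p),z=z) for p in pts])
def sh(l,a):print(l,(a*1000).round().astype(int)[:,:2].tolist())
sh('pre S',W('scene',s2,[(80,237),(290,120),(350,475),(558,335)],.07))
sh('pre T',W('top',t3,[(295,247),(128,243),(298,27),(133,25)],.07))
sh('probe',np.vstack([W('scene',s2,[(318,278)],.076),W('top',t3,[(212,135)],.076)]))
sh('ticks S',W('scene',s2,[(145,273),(225,343),(307,415)],.07))
sh('ticks T',W('top',t3,[(283,203),(285,136),(285,72)],.07))
sh('ledges T',W('top',t3,[(160,134),(263,136),(213,73),(210,198)],.075))
sh('ledges S',W('scene',s2,[(243,220),(384,244),(252,326),(397,350)],.075))
sh('rings S',W('scene',s2,[(203,390),(284,462)],.04))
sh('dial T',W('top',t3,[(80,130)],.1));
sh('cover T',W('top',t3,[(432,284),(512,300),(490,402),(410,382)],.006))
sh('cover S',W('scene',s1,[(488,52),(608,12),(680,128),(560,170)],.006))
sh('nose T',W('top',t3,[(583,128),(570,190),(556,255)],.031))
sh('nose S',W('scene',s1,[(645,382),(596,297),(548,222)],.031))
sh('tail T',W('top',t3,[(746,158),(733,220),(718,285)],.04))
sh('tail S',W('scene',s1,[(370,473),(327,390),(284,305)],.04))
sh('rackcomb S',W('scene',s1,[(255,250),(318,228)],.05))
sh('tray T',W('top',t3,[(560,342),(772,370),(758,472),(548,447)],.03))
sh('tray S',W('scene',s1,[(375,30),(62,160),(135,285),(452,145)],.03))
E
python3 m.py
```

```text
pre S [[507, 66], [509, 214], [707, 65], [706, 213]]
pre T [[507, 61], [508, 213], [709, 63], [708, 214]]
probe [[607, 140], [607, 139]]
ticks S [[546, 75], [607, 75], [667, 75]]
ticks T [[547, 73], [608, 73], [667, 74]]
ledges T [[607, 186], [607, 92], [664, 139], [550, 139]]
ledges S [[552, 138], [609, 184], [610, 90], [666, 137]]
rings S [[606, 65], [666, 65]]
dial T [[606, 254]]
cover T [[480, -64], [466, -139], [370, -120], [387, -45]]
cover S [[369, -119], [386, -43], [485, -65], [468, -139]]
nose T [[627, -202], [568, -191], [507, -179]]
nose S [[628, -202], [568, -189], [511, -179]]
tail T [[600, -353], [542, -342], [481, -329]]
tail S [[593, -351], [537, -340], [477, -328]]
rackcomb S [[443, -324], [451, -289]]
tray T [[426, -184], [404, -381], [309, -369], [329, -174]]
tray S [[332, -174], [308, -369], [410, -382], [432, -189]]
```

Both cameras agree. The three red heads in the rack are the new cartridges: noses at scene px (302,277), (312,294) and (323,313). The brown, green and purple look-alikes lie off the mat. The black head at scene px (380,242) is the spent cartridge, in the bore nearest the robot. I'll turn the tool to yaw −90 and go above the spent head.

Request:
{"op": "move_arm", "data": {
  "moves": [4, 0, 0, 1, 0, 0, -0.1415, 4, 0, 0, 1, 0, 0, -0.1415, 4, 0, 0, 1, 0, 0, -0.1415, 4, 0, 0, 1, 0, 0, -0.1415, 4, 0, 0, 1, 0, 0, -0.1415, 4, 0, 0, 1, 0, 0, -0.1415, 4, 0, 0, 1, 0, 0, -0.1415, 4, 0, 0, 1, 0, 0, -0.1415]
}}

```text
clock: 0.9
tool_pos: [0.1979, -0.645, 0.1536]
orientation: [180.0, 0.0, -97.8]
force: [0.6, 0.3, -0.4]
opening: 0.0404
gripper_force: 0.0
```

Request:
{"op": "move_arm", "data": {
  "moves": [4, 0, 0, 0, 0, 0, -0.1415, 4, -4.3, -2.2, 0, 0, 0, 0, 4, -4.3, -2.2, 0, 0, 0, 0, 4, -4.3, -2.2, 0, 0, 0, 0, 4, -4.3, -2.2, 0, 0, 0, 0, 4, -4.3, -2.2, 0, 0, 0, 0, 4, -4.3, -2.2, 0, 0, 0, 0, 4, -4.3, -2.2, 0, 0, 0, 0]
}}

```text
clock: 1.7
tool_pos: [0.3522, -0.3424, 0.1545]
orientation: [-180.0, 0.0, -90.0]
force: [2.0, -0.6, -0.2]
opening: 0.0403
gripper_force: 0.0
```

Request:
{"op": "move_arm", "data": {
  "moves": [4, -4.3, -2.2, 0, 0, 0, 0, 4, -4.3, -2.2, 0, 0, 0, 0, 4, -4.3, -2.2, 0, 0, 0, 0, 4, -4.3, -2.2, 0, 0, 0, 0, 4, -4.3, -2.2, 0, 0, 0, 0, 4, -4.3, -2.2, 0, 0, 0, 0, 4, -4.3, -2.2, 0, 0, 0, 0, 4, -4.3, -2.2, 0, 0, 0, 0]
}}

```text
clock: 2.5
tool_pos: [0.5281, 0.0019, 0.1545]
orientation: [180.0, 0.0, -90.0]
force: [0.8, -1.3, 0.2]
opening: 0.04
gripper_force: 0.0
```

Request:
{"op": "move_arm", "data": {
  "moves": [4, -4.3, -2.2, 0, 0, 0, 0, 4, 0, 0, 0, 0, 0, 0]
}}

```text
clock: 2.7
tool_pos: [0.5521, 0.0473, 0.1541]
orientation: [-179.9, 0.0, -89.7]
force: [0.2, -1.0, -0.1]
opening: 0.0401
gripper_force: 0.0
```

Request:
{"op": "move_arm", "data": {
  "moves": [4, 0, 0.25, 4, 0, 0, 0, 4, 0, 0, 4, 0, 0, 0, 4, 0, 0, 3, 0, 0, 0, 4, 0, 0, 1.3, 0, 0, 0, 1, 0, 0, 0, 0, 0, 0, 1, 0, 0, 0, 0, 0, 0, 1, 0, 0, 0, 0, 0, 0, 1, 0, 0, 0, 0, 0, 0]
}}

```text
clock: 3.5
tool_pos: [0.5479, 0.0432, 0.0332]
orientation: [-179.9, 0.1, -90.0]
force: [-2.1, 0.3, 3.9]
opening: 0.0179
gripper_force: 29.9
```

Request:
{"op": "move_arm", "data": {
  "moves": [1, 0, 0, 0, 0, 0, 0, 1, 0, 0, 0, 0, 0, 0, 1, 0.5, 0, 0, 0, 0, 0, 1, 1, 0, 0, 0, 0, 0, 1, 1.5, 0, 0, 0, 0, 0]
}}

```text
clock: 4.0
tool_pos: [0.548, 0.0138, 0.0327]
orientation: [-179.9, 0.1, -89.9]
force: [-1.5, 3.4, 2.3]
opening: 0.018
gripper_force: 29.9
```

Request:
{"op": "move_arm", "data": {
  "moves": [1, 2, 0, 0, 0, 0, 0, 1, 2, 0, 0, 0, 0, 0, 1, 2, 0, 0, 0, 0, 0, 1, 2, 0, 0, 0, 0, 0, 1, 2, 0, 0, 0, 0, 0, 1, 2, 0, 0, 0, 0, 0, 1, 1, 0, -2, 0, 0, 0, 1, 0, 0, -3, 0, 0, 0]
}}

```text
clock: 4.8
tool_pos: [0.5456, -0.1188, 0.0807]
orientation: [179.8, -0.0, -90.1]
force: [-0.1, 0.7, -1.5]
opening: 0.0178
gripper_force: 29.9
```

```bash
python3 - <<'E'
from h import *
p,d=snap('scene'); o=ctrl.get_obs(); print(o['tool_pos'],o['force'],o['opening'])
cv2.imwrite('pics/s1.png',cv2.resize(p[150:350,170:470,::-1],(800,533),interpolation=3))
E
```

```text
[ 0.54924229 -0.11839647  0.08683216] [1.46027453 0.49699801 4.68484284] 0.018023784229124484
```

View pics/s1.png

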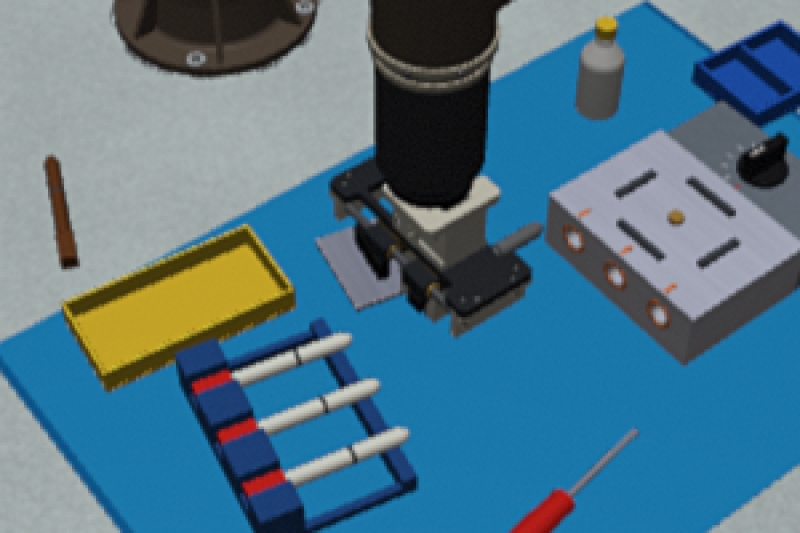

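The spent cartridge is out and held level, pointing right at (525,237) in the crop. Next it goes to the tray.

Request:
{"op": "move_arm", "data": {
  "moves": [1, 0, 0, -4, 0, 0, 0, 1, 3.17, 2.64, -1, 0, 0, 0, 1, 3.17, 2.64, 0, 0, 0, 0, 1, 3.17, 2.64, 0, 0, 0, 0, 1, 3.17, 2.64, 0, 0, 0, 0, 1, 3.17, 2.64, 0, 0, 0, 0, 1, 3.17, 2.64, 0, 0, 0, 0, 1, 3.17, 2.64, 0, 0, 0, 0]
}}

```text
clock: 5.65
tool_pos: [0.3614, -0.3403, 0.1321]
orientation: [-179.9, -0.0, -90.0]
force: [0.6, -0.9, -1.0]
opening: 0.0178
gripper_force: 29.9
```

Request:
{"op": "move_arm", "data": {
  "moves": [1, 0, 0, 0, 0, 0, 0.117, 1, 0, 0, 0, 0, 0, 0, 1, 0, 0, 0, 0, 0, 0, 1, 0, 0, 3, 0, 0, 0, 1, 0, 0, 3, 0, 0, 0]
}}

```text
clock: 6.15
tool_pos: [0.3642, -0.3389, 0.0719]
orientation: [-179.8, -0.1, -96.4]
force: [-0.0, 0.4, -1.2]
opening: 0.0178
gripper_force: 29.9
```

```bash
python3 - <<'E'
from h import *
p,d=snap('scene'); o=ctrl.get_obs(); print(o['tool_pos'],o['orientation'],o['force'],o['opening'],o['joint_pos'])
cv2.imwrite('pics/s2.png',cv2.resize(p[150:350,120:420,::-1],(800,533),interpolation=3))
E
```

```text
[ 0.36112792 -0.3371628   0.06682911] [ 1.79774309e+02  1.25741470e-01 -9.65095841e+01] [-1.28366925  0.41484092 -6.83568528] 0.017385604246094144 [-20.2466929   14.20135529 -33.87223968  -0.1020987  -42.17554548
  13.81316998]
```

View pics/s2.png

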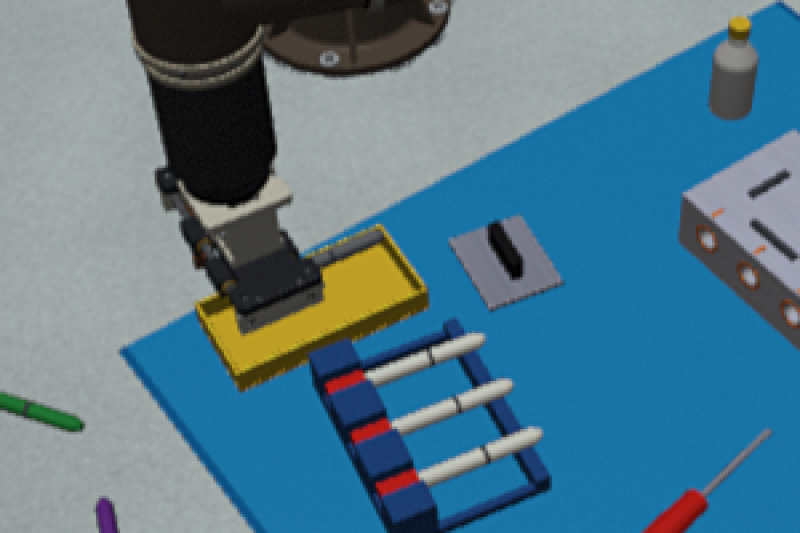

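Request:
{"op": "move_arm", "data": {
  "moves": [1, 0, 0, 3, 0, 0, 0, 1, 0, 0, 1.5, 0, 0, 0, 1, 0, 0, 1, 0, 0, 0, 1, 0, 0, 0, 0, 0, 0, 2.5, 0, 0, 0, 0, 0, 0, 4, 0, 0, 0, 0, 0, 0, 4, 0, 0, 0, 0, 0, 0, 4, 0, 0, -1, 0, 0, 0]
}}

```text
clock: 7.0
tool_pos: [0.3621, -0.3389, 0.0266]
orientation: [179.9, 0.0, -96.7]
force: [-0.4, -0.6, 0.1]
opening: 0.0391
gripper_force: 0.0
```

Request:
{"op": "move_arm", "data": {
  "moves": [4, 0, 0, -3, 0, 0, 0, 4, 0, 0, -4, 0, 0, 0, 4, 0, 0, -4, 0, 0, 0]
}}

```text
clock: 7.3
tool_pos: [0.3622, -0.339, 0.1389]
orientation: [180.0, -0.0, -96.7]
force: [0.7, -0.7, -0.0]
opening: 0.0403
gripper_force: 0.0
```

Request:
{"op": "move_arm", "data": {
  "moves": [4, -2.05, -2.97, 0, 0, 0, 0, 4, -2.05, -2.97, 0, 0, 0, 0, 4, -2.05, -2.97, 0, 0, 0, 0, 3, -2.05, -2.97, 0, 0, 0, 0, 3, 0, 0, 0, 0, 0, 0.0785, 3, 0, 0, 0, 0, 0, 0, 3, 0, 0, 3, 0, 0, 0, 3, 0, 0, 3, 0, 0, 0]
}}

```text
clock: 8.1
tool_pos: [0.4904, -0.2719, 0.0776]
orientation: [-179.8, 0.0, -101.1]
force: [0.2, -0.1, -1.6]
opening: 0.0303
gripper_force: 0.0
```

```bash
python3 - <<'E'
from h import *
p,d=snap('scene'); o=ctrl.get_obs(); print(o['tool_pos'],o['orientation'],o['opening'])
cv2.imwrite('pics/s3.png',cv2.resize(p[190:350,170:350,::-1],(675,600),interpolation=3))
E
```

```text
[ 0.48692887 -0.27088586  0.07209228] [ 1.79725679e+02  6.84419856e-02 -1.01161498e+02] 0.030077190615813557
```

View pics/s3.png

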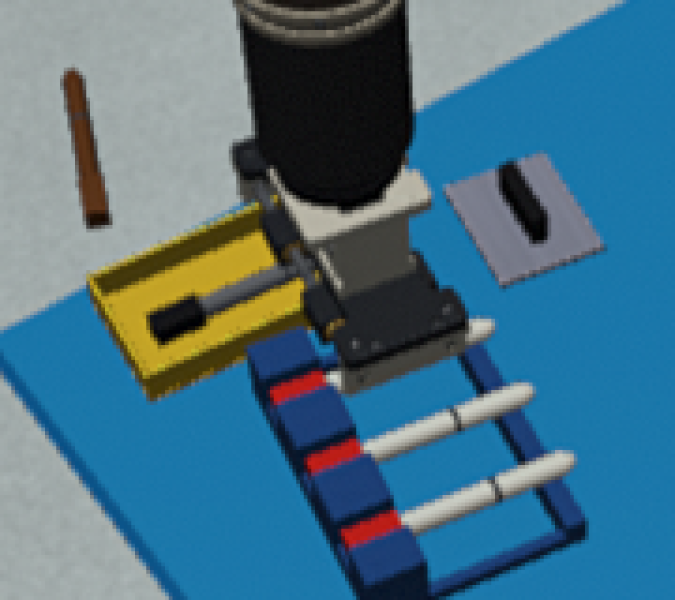

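The spent cartridge lies in the tray (crop (235,295)), and the jaws are over the nearest new cartridge. I'll go down and grip it.

Request:
{"op": "move_arm", "data": {
  "moves": [3, 0, 0, 3, 0, 0, 0, 3, 0, 0, 2.4, 0, 0, 0, 3, 0, 0, 0, 0, 0, 0, 0.8, 0, 0, 0, 0, 0, 0, 0.8, 0, 0, 0, 0, 0, 0, 0.8, 0, 0, 0, 0, 0, 0, 0.8, 0, 0, 0, 0, 0, 0, 0.8, 0, 0, 0, 0, 0, 0]
}}

```text
clock: 8.95
tool_pos: [0.4909, -0.2718, 0.0243]
orientation: [-179.9, -0.0, -101.1]
force: [-1.4, 0.4, 7.0]
opening: 0.0152
gripper_force: 30.0
```

Request:
{"op": "move_arm", "data": {
  "moves": [0.8, 0, 0, -1, 0, 0, 0, 0.8, 0, 0, -2, 0, 0, 0, 0.8, 0, 0, -3, 0, 0, 0, 0.8, 0, 0, -3, 0, 0, 0, 0.8, 0, 0, -3, 0, 0, -0.0975, 0.8, 0, 0, 0, 0, 0, -0.0975, 0.8, 0, 0, 0, 0, 0, 0]
}}

```text
clock: 9.65
tool_pos: [0.4906, -0.2714, 0.1444]
orientation: [-179.8, -0.0, -89.9]
force: [-0.4, -0.2, -1.4]
opening: 0.0155
gripper_force: 30.0
```

```bash
python3 - <<'E'
from h import *
for i in range(3):
    p,d=snap('scene'); o=ctrl.get_obs(); print(o['clock'],o['tool_pos'],o['orientation'],o['force'],o['opening'])
cv2.imwrite('pics/s4.png',cv2.resize(p[150:330,220:420,::-1],(667,600),interpolation=3))
E
```

```text
9.7 [ 0.48997161 -0.2712584   0.14336063] [-1.79933209e+02  1.21914205e-02 -9.01242260e+01] [-0.20019451  0.87631686 -1.99432381] 0.015025650695068012
9.75 [ 0.48962449 -0.27121416  0.14263863] [ 1.79991979e+02  2.44475055e-02 -9.01727961e+01] [ 0.29599548 -0.12081781 -2.60406327] 0.015477739765983538
9.8 [ 0.48952683 -0.27124637  0.14225606] [ 1.79948544e+02  2.42830216e-02 -9.01574343e+01] [ 0.47019905  0.52938946 -1.36092809] 0.014791181289923103
```

View pics/s4.png

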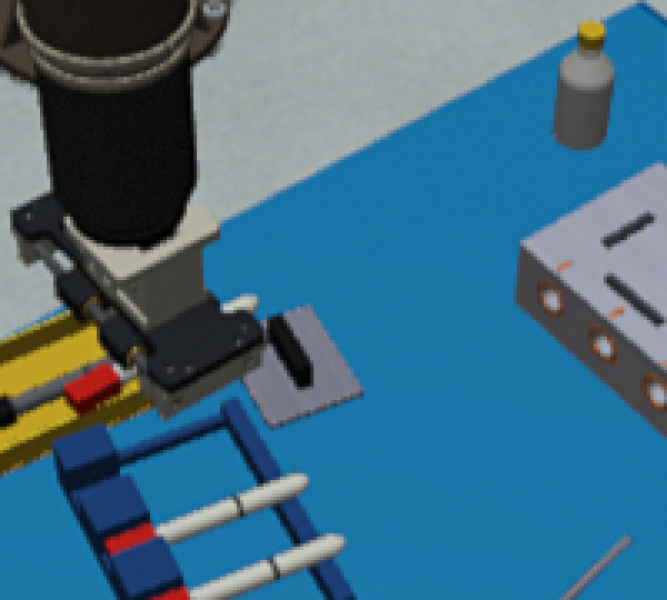

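Request:
{"op": "move_arm", "data": {
  "moves": [0.8, -3.6, -0.965, 0, 0, 0, 0, 0.8, -3.6, -0.965, 0, 0, 0, 0, 0.8, -3.6, -0.965, 0, 0, 0, 0, 0.8, -3.6, -0.965, 0, 0, 0, 0, 0.8, -3.6, -0.965, 0, 0, 0, 0, 0.8, -3.6, -0.965, 4, 0, 0, 0, 0.8, 0, 0, 4, 0, 0, 0, 0.8, 0, 0, 3.05, 0, 0, 0]
}}

```text
clock: 10.6
tool_pos: [0.5461, -0.0574, 0.033]
orientation: [179.9, -0.0, -90.0]
force: [-0.4, -0.2, -1.9]
opening: 0.015
gripper_force: 30.0
```

```bash
python3 - <<'E'
from h import *
for i in range(4):
    p,d=snap('scene')
t,d2=snap('top')
o=ctrl.get_obs(); print(o['clock'],o['tool_pos'],o['orientation'],o['force'],o['opening'])
a=cv2.resize(p[200:290,350:450,::-1],(600,540),interpolation=3)
cv2.imwrite('pics/s5.png',a)
# overlay expected nose/bore for reference
for P in [(.5475,.064,.04),(.5475,.040,.04),(.6075,.064,.04)]: print(P,np.round(pix('scene',P),1),np.round((np.array(pix('scene',P))-[350,200]+.5)*6-.5))
E
```

```text
10.85 [ 0.54791233 -0.05866433  0.03638045] [-1.79971307e+02 -1.92627923e-02 -9.00289277e+01] [ 0.92143002 -0.1944725  -0.23842182] 0.015069219186215448
(0.5475, 0.064, 0.04) [384.7 239.2] [211. 238.]
(0.5475, 0.04, 0.04) [377.7 243.4] [169. 263.]
(0.6075, 0.064, 0.04) [400.3 253.1] [304. 321.]
```

View pics/s5.png

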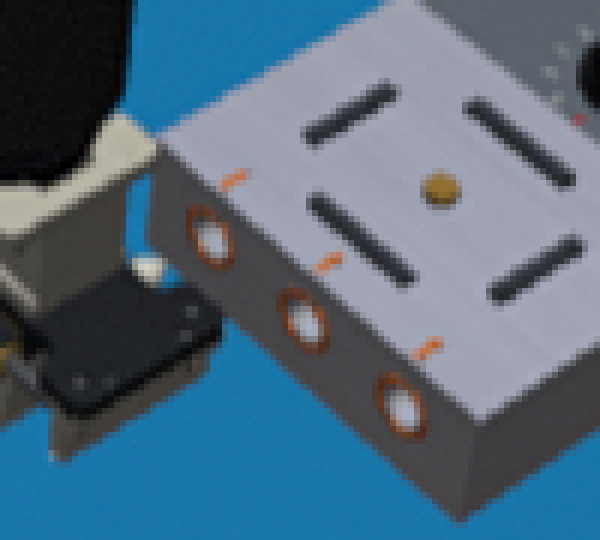

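Nose tip at crop (166,268), against a prediction of (169,263). Bore mouth at (211,238), as predicted. I'll let it settle and read the state.

Request:
{"op": "move_arm", "data": {
  "moves": [0.8, 0, 0, 0, 0, 0, 0, 0.8, 0, 0, 0, 0, 0, 0, 0.8, 0, 0, 0, 0, 0, 0]
}}

```text
clock: 11.15
tool_pos: [0.5478, -0.0586, 0.0367]
orientation: [-179.9, 0.0, -90.0]
force: [0.8, -0.2, -1.3]
opening: 0.0149
gripper_force: 30.0
```

```bash
python3 - <<'E'
from h import *
o=ctrl.get_obs(); print(o['clock'],o['tool_pos'],o['orientation'])
p,d=snap('scene')
m=(p.min(2)>150); 
ys,xs=np.nonzero(m[236:252,368:384]); ys+=236; xs+=368
for v in range(238,252): print(v,p[v,366:384].min(1))
E
```

```text
11.15 [ 0.54777908 -0.05859907  0.03665236] [-1.79884142e+02  2.65739866e-02 -9.00273784e+01]
238 [ 58  58  57  54  62  39  25  25  57  68  69  69  68  69  67  36  64 110]
239 [ 57  57  57  52  61  40  21  26  55  68  67  67  68  69  68  42  53 130]
240 [ 58  56  58  54  61  58  29  22  46  66  65  66  67  69  67  56  47 113]
241 [57 57 58 55 58 61 29 23 39 56 71 68 65 68 68 67 56 65]
242 [ 57  58  60  57  53  52  40  85 116 123 132 111  74  66  67  67  66  39]
243 [ 56  58  57  57  50  40  69 163 186 187 176 156  96  68  67  68  67  56]
244 [ 59  58  53  51  42  29  59 152 192 194 181 159  91  67  68  68  69  68]
245 [ 58  54  41  36  31  27  33  87 139 171 163 131  57  49  62  62  70  70]
246 [ 49  40  32  31  31  30  27  31  63 115 120  78  31  29  43  47  55  62]
247 [31 30 31 30 31 31 31 26 28 52 65 38 25 29 30 32 37 44]
248 [30 31 33 30 32 32 33 32 29 30 31 30 31 31 31 31 29 30]
249 [33 34 31 31 33 34 31 32 29 32 31 32 33 32 32 31 31 29]
250 [31 31 33 31 32 33 32 31 33 31 32 31 33 32 30 40 57 38]
251 [33 32 32 32 32 33 32 31 31 31 32 31 33 32 33 41 66 47]
```

```bash
cat > rod.py <<'E'
from h import *
import sys
x0,ya,yb=map(float,sys.argv[1:4])
for n in('top','scene'):
    D=[snap(n) for _ in range(3)]; d=np.median([q[1] for q in D],0)
    m=vision.camera_model(n); f=240/np.tan(np.radians(m['vertical_fov'])/2); T=np.array(m['cam_to_world'])
    v,u=np.mgrid[0:480,0:640]; c=np.stack([(u-m['cx'])/f*d,(v-m['cy'])/f*d,d],-1); w=c@T[:3,:3].T+T[:3,3]
    s=(abs(w[...,0]-x0)<.014)&(w[...,1]>ya)&(w[...,1]<yb)&(w[...,2]>.02)&(w[...,2]<.075)&(d>0)
    q=w[s]; q=q[np.argsort(q[:,1])]
    print(n,len(q))
    for lo in np.arange(ya,yb,.006):
        k=q[(q[:,1]>=lo)&(q[:,1]<lo+.006)]
        if len(k): print(round(lo*1000+3),len(k),'x',(k[:,0].mean()*1000).round(1),'zmax',(k[:,2].max()*1000).round(1))
E
python3 rod.py .5475 -.02 .06
```

```text
top 0
scene 19
19 1 x 548.6 zmax 51.0
25 4 x 549.9 zmax 51.3
31 12 x 548.1 zmax 49.8
37 2 x 546.6 zmax 47.1
```

Request:
{"op": "move_arm", "data": {
  "moves": [0.8, 0, 0, 0.3, 0, 0, 0, 0.8, -1, 0, 0, 0, 0, 0, 0.8, -1, 0, 0, 0, 0, 0, 0.8, -1, 0, 0, 0, 0, 0, 0.8, -1, 0, 0, 0, 0, 0, 0.8, 0, 0, 0, 0, 0, 0, 0.8, 0, 0, 0, 0, 0, 0]
}}

```text
clock: 12.2
tool_pos: [0.5472, -0.0179, 0.0325]
orientation: [-180.0, -0.0, -89.9]
force: [-0.6, -0.9, -1.6]
opening: 0.0151
gripper_force: 30.0
```

```bash
python3 - <<'E'
from h import *
o=ctrl.get_obs(); print(o['tool_pos'],o['force'],o['moment'],o['opening'])
E
```

```text
[ 0.54720185 -0.01792085  0.03251033] [-0.56402517 -0.92439471 -1.6413355 ] [0.02951876 0.16887194 0.05115971] 0.015068272440425266
```

Request:
{"op": "move_arm", "data": {
  "moves": [0.8, -1, 0, 0, 0, 0, 0, 0.8, -1, 0, 0, 0, 0, 0, 0.8, -1, 0, 0, 0, 0, 0, 0.8, -1, 0, 0, 0, 0, 0, 0.8, 0, 0, 0, 0, 0, 0]
}}

```text
clock: 12.7
tool_pos: [0.5475, 0.0229, 0.0326]
orientation: [-180.0, 0.0, -89.9]
force: [-0.2, 0.2, -1.0]
opening: 0.0148
gripper_force: 30.0
```

Request:
{"op": "move_arm", "data": {
  "moves": [0.8, -1, 0, 0, 0, 0, 0, 0.8, -1, 0, 0, 0, 0, 0, 0.8, -0.4, 0, 0, 0, 0, 0, 0.8, 0, 0, 0, 0, 0, 0]
}}

```text
clock: 13.1
tool_pos: [0.5473, 0.0462, 0.0325]
orientation: [-180.0, 0.0, -89.9]
force: [0.7, 0.1, -2.0]
opening: 0.0148
gripper_force: 30.0
```

Request:
{"op": "move_arm", "data": {
  "moves": [3, 0, 0, 0, 0, 0, 0, 3, 0, 0, 0, 0, 0, 0, 3, 0, 0, 0, 0, 0, 0, 3, 1.5, 0, 0, 0, 0, 0, 3, 2.5, 0, 0, 0, 0, 0, 1, 0, 0, 0, 0, 0, 0, 1, 0, 0, 0, 0, 0, 0, 1, 0, 0, 0, 0, 0, 0]
}}

```text
clock: 13.9
tool_pos: [0.5471, 0.0051, 0.0325]
orientation: [180.0, -0.0, -90.0]
force: [0.7, -1.7, -0.3]
opening: 0.0179
gripper_force: 30.0
```

Request:
{"op": "move_arm", "data": {
  "moves": [1, 0, 0, 0, 0, 0, 0, 1, -1, 0, 0, 0, 0, 0, 1, -1, 0, 0, 0, 0, 0, 1, -1, 0, 0, 0, 0, 0, 1, 0, 0, 0, 0, 0, 0]
}}

```text
clock: 14.4
tool_pos: [0.5471, 0.0352, 0.0336]
orientation: [180.0, -0.1, -89.9]
force: [-3.0, -5.8, 14.5]
opening: 0.0178
gripper_force: 30.0
```

```bash
python3 - <<'E'
from h import *
p,d=snap('scene'); o=ctrl.get_obs(); print(o['tool_pos'],o['force'],o['opening'])
cv2.imwrite('pics/s6.png',cv2.resize(p[190:290,350:470,::-1],(720,600),interpolation=3))
E
```

```text
[0.54706732 0.03522739 0.03357609] [-2.85848824 -6.13720319 13.22816965] 0.01773786085496963
```

View pics/s6.png

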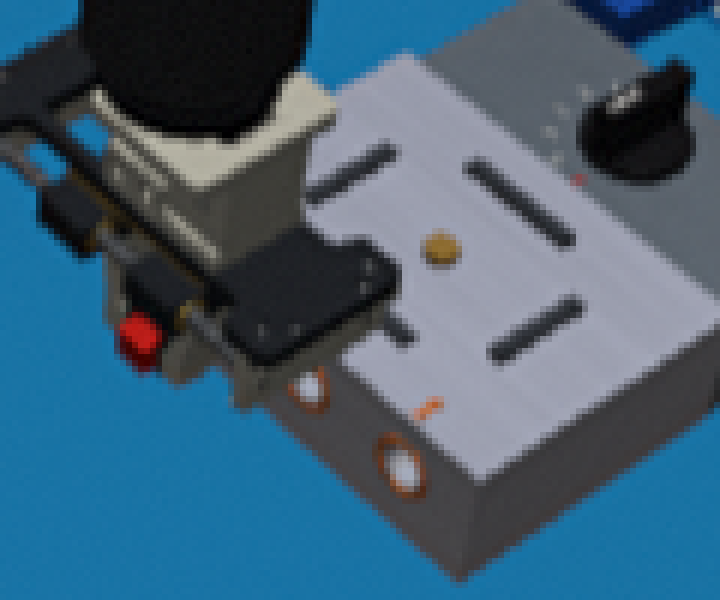

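Request:
{"op": "move_arm", "data": {
  "moves": [1, 0, 0, -0.12, 0, 0, 0, 1, -0.4, 0, 0, 0, 0, 0, 1, -0.4, 0, 0, 0, 0, 0, 1, 0, 0, 0, 0, 0, 0]
}}

```text
clock: 14.85
tool_pos: [0.5469, 0.0431, 0.034]
orientation: [180.0, -0.1, -89.9]
force: [-1.1, -7.1, 6.8]
opening: 0.0179
gripper_force: 30.0
```

Request:
{"op": "move_arm", "data": {
  "moves": [1, -0.2, 0, -0.05, 0, 0, 0, 1, -0.2, 0, 0, 0, 0, 0, 1, 0, 0, 0, 0, 0, 0]
}}

```text
clock: 15.15
tool_pos: [0.5467, 0.0465, 0.0342]
orientation: [179.9, -0.1, -90.0]
force: [1.2, -9.3, 3.4]
opening: 0.0179
gripper_force: 30.0
```

Request:
{"op": "move_arm", "data": {
  "moves": [1, -0.2, 0, 0, 0, 0, 0, 1, 0, 0, 0, 0, 0, 0]
}}

```text
clock: 15.35
tool_pos: [0.5467, 0.0467, 0.0343]
orientation: [179.9, -0.2, -90.0]
force: [4.7, -20.4, 2.3]
opening: 0.0177
gripper_force: 30.0
```

Request:
{"op": "move_arm", "data": {
  "moves": [3, 0, 0, 0, 0, 0, 0, 3, 0, 0, 0, 0, 0, 0, 3, 0, 0, 0, 0, 0, 0, 3, 0, 0, -3, 0, 0, 0, 3, 0, 0, -4, 0, 0, 0, 3, 0, 0, -4, 0, 0, 0, 3, 0, 0, 0, 0, 0, 0]
}}

```text
clock: 16.05
tool_pos: [0.5506, 0.0511, 0.15]
orientation: [-179.5, 0.2, -89.9]
force: [0.4, 0.7, -0.3]
opening: 0.0299
gripper_force: 0.0
```

Request:
{"op": "move_arm", "data": {
  "moves": [3, 4.2, 0, 0, 0, 0, 0, 3, 4.2, 0, 0, 0, 0, 0, 3, 4.2, 0, 0, 0, 0, 0, 3, 4.2, 0, 0, 0, 0, 0, 3, 4.2, 0, 0, 0, 0, 0, 3, 4.2, 0, 0, 0, 0, 0, 3, 4.2, 0, 0, 0, 0, 0, 3, 4.2, 0, 0, 0, 0, 0]
}}

```text
clock: 16.85
tool_pos: [0.5473, -0.2877, 0.1438]
orientation: [-180.0, 0.0, -90.0]
force: [1.8, -0.2, 0.4]
opening: 0.03
gripper_force: 0.0
```

Request:
{"op": "move_arm", "data": {
  "moves": [3, 0, 0, 0, 0, 0, 0.0975, 3, 0, 0, 0, 0, 0, 0.0975, 3, 0, 0, 3, 0, 0, 0, 3, 0, 0, 0, 0, 0, 0, 3, 0, 0, 0, 0, 0, 0]
}}

```text
clock: 17.35
tool_pos: [0.5469, -0.2862, 0.1137]
orientation: [179.9, -0.0, -101.1]
force: [-0.3, -0.3, 0.6]
opening: 0.0299
gripper_force: 0.0
```

```bash
python3 - <<'E'
from h import *
o=ctrl.get_obs(); print(o['tool_pos'],o['orientation'])
p,d=snap('scene')
a=cv2.resize(p[240:350,220:340,::-1],(600,550),interpolation=3)
b=cv2.resize(p[200:290,350:450,::-1],(200,180),interpolation=3); a=np.hstack([a,np.zeros((550,200,3),np.uint8)]); a[:180,600:]=b
cv2.imwrite('pics/s7.png',a)
E
```

```text
[ 0.54692827 -0.28615003  0.1137332 ] [ 1.79894592e+02 -5.66655996e-03 -1.01114358e+02]
```

View pics/s7.png

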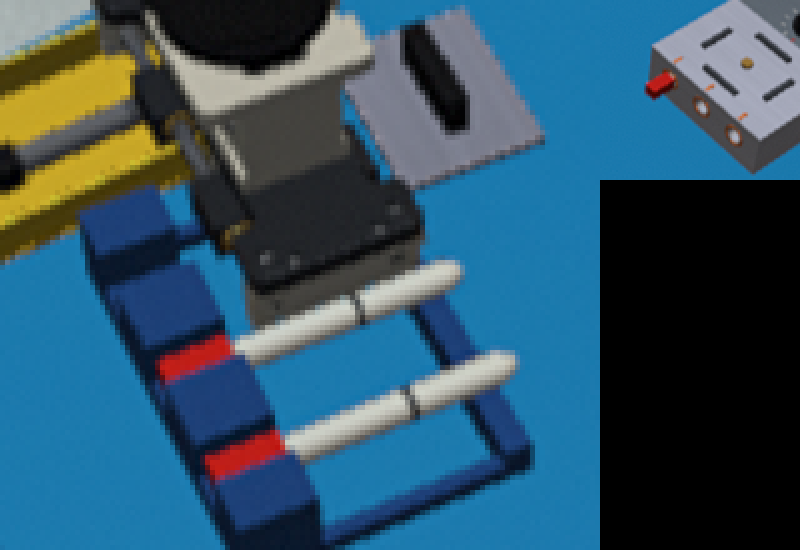

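The first cartridge is home: its red head sits at the face in the inset. Now the second.

Request:
{"op": "move_arm", "data": {
  "moves": [3, 0.26, -0.2, 3, 0, 0, 0, 3, 0, 0, 3, 0, 0, 0, 3, 0, 0, 3.1, 0, 0, 0, 3, 0, 0, 0, 0, 0, 0, 0.8, 0, 0, 0, 0, 0, 0, 0.8, 0, 0, 0, 0, 0, 0, 0.8, 0, 0, 0, 0, 0, 0, 0.8, 0, 0, 0, 0, 0, 0]
}}

```text
clock: 18.2
tool_pos: [0.5495, -0.2896, 0.0252]
orientation: [-179.8, -0.0, -101.2]
force: [-2.3, 3.3, 7.6]
opening: 0.0153
gripper_force: 30.0
```

Request:
{"op": "move_arm", "data": {
  "moves": [0.8, 0, 0, 0, 0, 0, 0, 0.8, 0, 0, -1, 0, 0, 0, 0.8, 0, 0, -3, 0, 0, 0, 0.8, 0, 0, -4, 0, 0, -0.0975, 0.8, 0, 0, -4, 0, 0, -0.0975, 0.8, 0, 0, 0, 0, 0, 0, 0.8, 0, 0, 0, 0, 0, 0]
}}

```text
clock: 18.9
tool_pos: [0.5493, -0.2896, 0.1454]
orientation: [-179.8, -0.0, -90.0]
force: [-1.4, 0.7, -1.5]
opening: 0.0147
gripper_force: 30.0
```

Request:
{"op": "move_arm", "data": {
  "moves": [0.8, -3.8, -0.97, 0, 0, 0, 0, 0.8, -3.8, -0.97, 0, 0, 0, 0, 0.8, -3.8, -0.97, 0, 0, 0, 0, 0.8, -3.8, -0.97, 0, 0, 0, 0, 0.8, -3.8, -0.97, 0, 0, 0, 0, 0.8, -3.8, -0.97, 0, 0, 0, 0, 0.8, 0, 0, 4, 0, 0, 0, 0.8, 0, 0, 4, 0, 0, 0]
}}

```text
clock: 19.7
tool_pos: [0.6073, -0.0598, 0.0624]
orientation: [-179.9, 0.0, -89.9]
force: [-0.3, -0.4, -1.9]
opening: 0.015
gripper_force: 30.0
```

Request:
{"op": "move_arm", "data": {
  "moves": [0.8, 0, 0, 2.9, 0, 0, 0, 0.8, 0, 0, 0, 0, 0, 0, 0.8, 0, 0, 0, 0, 0, 0, 0.8, 0, 0, 0, 0, 0, 0, 0.8, 0, 0, 0, 0, 0, 0]
}}

```text
clock: 20.2
tool_pos: [0.608, -0.0614, 0.0361]
orientation: [-179.8, 0.0, -90.0]
force: [0.1, 0.6, -1.1]
opening: 0.0149
gripper_force: 30.0
```

```bash
python3 rod.py .6075 -.02 .06
```

```text
top 0
scene 34
19 4 x 609.7 zmax 50.5
25 10 x 610.2 zmax 50.6
31 15 x 610.0 zmax 50.3
37 4 x 606.7 zmax 46.7
43 1 x 609.5 zmax 43.5
```

Request:
{"op": "move_arm", "data": {
  "moves": [0.8, 0, 0.05, 0.33, 0, 0, 0, 0.8, -1, 0, 0, 0, 0, 0, 0.8, -1, 0, 0, 0, 0, 0, 0.8, -1, 0, 0, 0, 0, 0, 0.8, -1, 0, 0, 0, 0, 0, 0.8, 0, 0, 0, 0, 0, 0]
}}

```text
clock: 21.1
tool_pos: [0.6068, -0.0197, 0.0312]
orientation: [-179.9, 0.0, -89.9]
force: [-0.6, 1.9, -0.0]
opening: 0.015
gripper_force: 30.0
```

Request:
{"op": "move_arm", "data": {
  "moves": [0.8, -1, 0, 0, 0, 0, 0, 0.8, 0, 0, 0, 0, 0, 0]
}}

```text
clock: 21.3
tool_pos: [0.6066, -0.0104, 0.0311]
orientation: [-180.0, 0.0, -90.0]
force: [0.6, 1.2, -0.5]
opening: 0.0153
gripper_force: 30.0
```

Request:
{"op": "move_arm", "data": {
  "moves": [0.8, -1, -0.05, -0.13, 0, 0, 0, 0.8, -1, 0, 0, 0, 0, 0, 0.8, -1, 0, 0, 0, 0, 0, 0.8, -1, 0, 0, 0, 0, 0, 0.8, 0, 0, 0, 0, 0, 0]
}}

```text
clock: 21.8
tool_pos: [0.6071, 0.0302, 0.0323]
orientation: [-180.0, 0.0, -89.9]
force: [-0.6, 1.8, 0.8]
opening: 0.0151
gripper_force: 30.0
```

Request:
{"op": "move_arm", "data": {
  "moves": [0.8, -1, 0, 0, 0, 0, 0, 0.8, -0.8, 0, 0, 0, 0, 0, 0.8, 0, 0, 0, 0, 0, 0]
}}

```text
clock: 22.1
tool_pos: [0.607, 0.0477, 0.0324]
orientation: [-180.0, 0.0, -90.0]
force: [-1.2, 2.2, 4.6]
opening: 0.0147
gripper_force: 30.0
```

Request:
{"op": "move_arm", "data": {
  "moves": [3, 0, 0, 0, 0, 0, 0, 3, 0, 0, 0, 0, 0, 0, 3, 0, 0, 0, 0, 0, 0, 3, 1.2, 0, -0.1, 0, 0, 0, 3, 2.5, 0, 0, 0, 0, 0, 1, 0, 0, 0, 0, 0, 0, 1, 0, 0, 0, 0, 0, 0, 1, 0, 0, 0, 0, 0, 0]
}}

```text
clock: 22.9
tool_pos: [0.6068, 0.0092, 0.0332]
orientation: [180.0, -0.0, -90.0]
force: [0.1, -0.8, -0.0]
opening: 0.0177
gripper_force: 30.0
```

Request:
{"op": "move_arm", "data": {
  "moves": [1, 0, 0, 0, 0, 0, 0, 1, -1, 0, 0, 0, 0, 0, 1, -1, 0, 0, 0, 0, 0, 1, -0.8, 0, 0, 0, 0, 0, 1, 0, 0, 0, 0, 0, 0]
}}

```text
clock: 23.4
tool_pos: [0.607, 0.038, 0.034]
orientation: [-180.0, -0.1, -89.9]
force: [-1.8, -1.9, 8.0]
opening: 0.0177
gripper_force: 30.0
```

Request:
{"op": "move_arm", "data": {
  "moves": [1, 0, 0, -0.08, 0, 0, 0, 1, -0.3, 0, 0, 0, 0, 0, 1, -0.3, 0, 0, 0, 0, 0, 1, 0, 0, 0, 0, 0, 0]
}}

```text
clock: 23.8
tool_pos: [0.6068, 0.0424, 0.0343]
orientation: [180.0, -0.1, -90.0]
force: [0.7, -7.8, 4.1]
opening: 0.0176
gripper_force: 30.0
```

Request:
{"op": "move_arm", "data": {
  "moves": [1, -0.3, 0, 0, 0, 0, 0, 1, 0, 0, 0, 0, 0, 0]
}}

```text
clock: 24.0
tool_pos: [0.6066, 0.0427, 0.0343]
orientation: [179.9, -0.3, -90.0]
force: [4.4, -23.4, 4.2]
opening: 0.0175
gripper_force: 30.0
```

Request:
{"op": "move_arm", "data": {
  "moves": [3, 0, 0, 0, 0, 0, 0, 3, 0, 0, 0, 0, 0, 0, 3, 0, 0, 0, 0, 0, 0, 3, 0, 0, -3, 0, 0, 0, 3, 0, 0, -4, 0, 0, 0, 3, 0, 0, -4, 0, 0, 0, 3, 0, 0, 0, 0, 0, 0]
}}

```text
clock: 24.7
tool_pos: [0.6103, 0.0481, 0.1502]
orientation: [-179.4, 0.2, -89.9]
force: [0.2, 0.2, 0.3]
opening: 0.0301
gripper_force: 0.0
```

Request:
{"op": "move_arm", "data": {
  "moves": [3, 4.33, 0, 0, 0, 0, 0, 3, 4.33, 0, 0, 0, 0, 0, 3, 4.33, 0, 0, 0, 0, 0, 3, 4.33, 0, 0, 0, 0, 0, 3, 4.33, 0, 0, 0, 0, 0, 3, 4.33, 0, 0, 0, 0, 0, 3, 4.33, 0, 0, 0, 0, 0, 3, 4.33, 0, 0, 0, 0, 0]
}}

```text
clock: 25.5
tool_pos: [0.6071, -0.3009, 0.1438]
orientation: [-180.0, 0.0, -90.0]
force: [1.1, 0.1, 0.6]
opening: 0.0302
gripper_force: 0.0
```

Request:
{"op": "move_arm", "data": {
  "moves": [3, 0, 0, 0, 0, 0, 0.0975, 3, 0, 0, 0, 0, 0, 0.0975, 3, 0, 0, 3, 0, 0, 0, 3, 0, 0, 0, 0, 0, 0, 3, 0, 0, 0, 0, 0, 0]
}}

```text
clock: 26.0
tool_pos: [0.6066, -0.2994, 0.1135]
orientation: [179.9, -0.0, -101.1]
force: [-0.1, -0.6, 1.1]
opening: 0.0302
gripper_force: 0.0
```

```bash
python3 - <<'E'
from h import *
o=ctrl.get_obs(); print(o['tool_pos'],o['orientation'])
p,d=snap('scene')
a=cv2.resize(p[240:350,220:340,::-1],(480,440),interpolation=3)
b=cv2.resize(p[200:290,350:450,::-1],(320,288),interpolation=3); a=np.hstack([a,np.zeros((440,320,3),np.uint8)]); a[:288,480:]=b
cv2.imwrite('pics/s8.png',a)
E
```

```text
[ 0.6066402  -0.29940626  0.11354213] [ 1.79899257e+02 -5.05351943e-03 -1.01110668e+02]
```

View pics/s8.png

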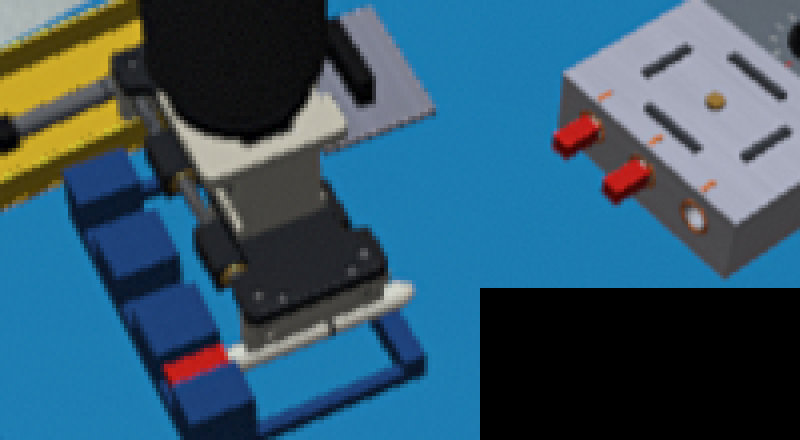

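Both heads sit equally at the face. Now the third.

Request:
{"op": "move_arm", "data": {
  "moves": [3, 0.1, -0.1, 3, 0, 0, 0, 3, 0, 0, 3, 0, 0, 0, 3, 0, 0, 3.1, 0, 0, 0, 3, 0, 0, 0, 0, 0, 0, 0.8, 0, 0, 0, 0, 0, 0, 0.8, 0, 0, 0, 0, 0, 0, 0.8, 0, 0, 0, 0, 0, 0, 0.8, 0, 0, 0, 0, 0, 0]
}}

```text
clock: 26.85
tool_pos: [0.6085, -0.3011, 0.0252]
orientation: [-179.9, -0.0, -101.2]
force: [-2.0, 2.3, 6.4]
opening: 0.0152
gripper_force: 30.0
```

Request:
{"op": "move_arm", "data": {
  "moves": [0.8, 0, 0, 0, 0, 0, 0, 0.8, 0, 0, -1, 0, 0, 0, 0.8, 0, 0, -3, 0, 0, 0, 0.8, 0, 0, -4, 0, 0, -0.0975, 0.8, 0, 0, -4, 0, 0, -0.0975, 0.8, 0, 0, 0, 0, 0, 0, 0.8, 0, 0, 0, 0, 0, 0]
}}

```text
clock: 27.55
tool_pos: [0.6083, -0.3012, 0.1453]
orientation: [-179.8, -0.0, -90.0]
force: [0.2, 0.6, -2.4]
opening: 0.0151
gripper_force: 30.0
```

Request:
{"op": "move_arm", "data": {
  "moves": [0.8, -4, -0.985, 0, 0, 0, 0, 0.8, -4, -0.985, 0, 0, 0, 0, 0.8, -4, -0.985, 0, 0, 0, 0, 0.8, -4, -0.985, 0, 0, 0, 0, 0.8, -4, -0.985, 0, 0, 0, 0, 0.8, -4, -0.985, 0, 0, 0, 0, 0.8, 0, 0, 4, 0, 0, 0, 0.8, 0, 0, 4, 0, 0, 0]
}}

```text
clock: 28.35
tool_pos: [0.6672, -0.0591, 0.0622]
orientation: [-179.9, 0.0, -89.9]
force: [-0.0, 0.4, -2.4]
opening: 0.0145
gripper_force: 30.0
```

Request:
{"op": "move_arm", "data": {
  "moves": [0.8, 0, 0, 3, 0, 0, 0, 0.8, 0, 0, 0, 0, 0, 0, 0.8, 0, 0, 0.2, 0, 0, 0, 0.8, 0, 0, 0, 0, 0, 0, 0.8, 0, 0, 0, 0, 0, 0, 0.8, 0, 0, 0, 0, 0, 0, 0.8, 0, 0, 0, 0, 0, 0, 0.8, 0, 0, 0, 0, 0, 0]
}}

```text
clock: 29.15
tool_pos: [0.6669, -0.0611, 0.0316]
orientation: [-179.9, 0.0, -90.0]
force: [-0.5, -0.0, -1.0]
opening: 0.0149
gripper_force: 30.0
```

```bash
python3 rod.py .6675 -.02 .06; python3 -c "
from h import *
print(ctrl.get_obs()['tool_pos'])"
```

```text
top 63
-17 10 x 665.6 zmax 47.7
-11 10 x 666.8 zmax 48.2
-5 8 x 666.3 zmax 51.1
1 8 x 666.2 zmax 50.7
7 6 x 664.4 zmax 49.7
13 6 x 664.4 zmax 45.8
19 6 x 664.7 zmax 47.5
25 4 x 663.0 zmax 46.6
31 4 x 662.9 zmax 44.2
37 1 x 664.1 zmax 43.3
scene 28
19 3 x 671.0 zmax 47.4
25 7 x 670.8 zmax 45.1
31 14 x 669.7 zmax 47.4
37 4 x 669.6 zmax 43.5
[ 0.66668155 -0.06104525  0.03092607]
```

Request:
{"op": "move_arm", "data": {
  "moves": [0.8, 0, -0.04, -0.15, 0, 0, 0, 0.8, -1, 0, 0, 0, 0, 0, 0.8, -1, 0, 0, 0, 0, 0, 0.8, -1, 0, 0, 0, 0, 0, 0.8, -1, 0, 0, 0, 0, 0, 0.8, 0, 0, 0, 0, 0, 0]
}}

```text
clock: 30.05
tool_pos: [0.6672, -0.0192, 0.0326]
orientation: [-180.0, 0.0, -89.9]
force: [-0.2, 0.6, -1.8]
opening: 0.015
gripper_force: 30.0
```

Request:
{"op": "move_arm", "data": {
  "moves": [0.8, -1, 0, 0, 0, 0, 0, 0.8, 0, 0, 0, 0, 0, 0]
}}

```text
clock: 30.25
tool_pos: [0.6672, -0.01, 0.0325]
orientation: [-180.0, 0.0, -90.0]
force: [-0.3, 0.7, -0.6]
opening: 0.0151
gripper_force: 30.0
```

Request:
{"op": "move_arm", "data": {
  "moves": [0.8, -1, 0, 0, 0, 0, 0, 0.8, -1, 0, 0, 0, 0, 0, 0.8, -1, 0, 0, 0, 0, 0, 0.8, -1, 0, 0, 0, 0, 0, 0.8, 0, 0, 0, 0, 0, 0]
}}

```text
clock: 30.75
tool_pos: [0.6673, 0.0307, 0.0326]
orientation: [-180.0, 0.0, -89.9]
force: [-0.3, 1.5, 0.9]
opening: 0.0147
gripper_force: 30.0
```

Request:
{"op": "move_arm", "data": {
  "moves": [0.8, -1, 0, 0, 0, 0, 0, 0.8, -0.8, 0, 0, 0, 0, 0, 0.8, 0, 0, 0, 0, 0, 0]
}}

```text
clock: 31.05
tool_pos: [0.6673, 0.0482, 0.0327]
orientation: [-180.0, 0.0, -90.0]
force: [-1.8, 1.7, 2.2]
opening: 0.0153
gripper_force: 30.0
```

Request:
{"op": "move_arm", "data": {
  "moves": [3, 0, 0, 0, 0, 0, 0, 3, 0, 0, 0, 0, 0, 0, 3, 0, 0, 0, 0, 0, 0, 3, 1.2, 0, -0.15, 0, 0, 0, 3, 2.5, 0, 0, 0, 0, 0, 1, 0, 0, 0, 0, 0, 0, 1, 0, 0, 0, 0, 0, 0, 1, 0, 0, 0, 0, 0, 0]
}}

```text
clock: 31.85
tool_pos: [0.6671, 0.0096, 0.034]
orientation: [180.0, -0.0, -90.0]
force: [-0.4, -1.5, -0.3]
opening: 0.0176
gripper_force: 30.0
```

Request:
{"op": "move_arm", "data": {
  "moves": [1, 0, 0, 0, 0, 0, 0, 1, -1, 0, 0, 0, 0, 0, 1, -1, 0, 0, 0, 0, 0, 1, -0.8, 0, 0, 0, 0, 0, 1, 0, 0, 0, 0, 0, 0]
}}

```text
clock: 32.35
tool_pos: [0.6671, 0.0382, 0.035]
orientation: [180.0, -0.1, -89.9]
force: [-2.9, -2.3, 7.6]
opening: 0.0176
gripper_force: 30.0
```

Request:
{"op": "move_arm", "data": {
  "moves": [1, 0, 0, -0.08, 0, 0, 0, 1, -0.3, 0, 0, 0, 0, 0, 1, -0.3, 0, 0, 0, 0, 0, 1, 0, 0, 0, 0, 0, 0]
}}

```text
clock: 32.75
tool_pos: [0.667, 0.0423, 0.0352]
orientation: [179.9, -0.1, -90.0]
force: [0.3, -10.8, 3.4]
opening: 0.0176
gripper_force: 30.0
```

Request:
{"op": "move_arm", "data": {
  "moves": [1, -0.3, 0, 0, 0, 0, 0, 1, 0, 0, 0, 0, 0, 0]
}}

```text
clock: 32.95
tool_pos: [0.6669, 0.0425, 0.0352]
orientation: [179.9, -0.3, -90.0]
force: [2.8, -23.4, 4.7]
opening: 0.0176
gripper_force: 30.0
```

Request:
{"op": "move_arm", "data": {
  "moves": [3, 0, 0, 0, 0, 0, 0, 3, 0, 0, 0, 0, 0, 0, 3, 0, 0, 0, 0, 0, 0, 4, 0, 0, -3, 0, 0, 0, 4, 0, 0, -4, 0, 0, 0, 4, 0, 0, -4, 0, 0, 0, 4, 2, 0, 0, 0, 0, 0, 4, 4, 0, 0, 0, 0, 0]
}}

```text
clock: 33.75
tool_pos: [0.6684, -0.0105, 0.1467]
orientation: [-179.8, 0.1, -89.8]
force: [0.1, -0.6, -1.1]
opening: 0.0397
gripper_force: 0.0
```

```bash
python3 - <<'E'
from h import *
p,d=snap('scene')
o=ctrl.get_obs(); print(o['tool_pos'],o['orientation'])
a=cv2.resize(p[220:275,270:340,::-1],(420,330),interpolation=3)
b=cv2.resize(p[200:290,350:450,::-1],(366,330),interpolation=3)
cv2.imwrite('pics/s9.png',np.hstack([a,b]))
E
```

```text
[ 0.66700786 -0.01690158  0.14563539] [-1.79933643e+02  5.27503311e-03 -8.99680063e+01]
```

View pics/s9.png

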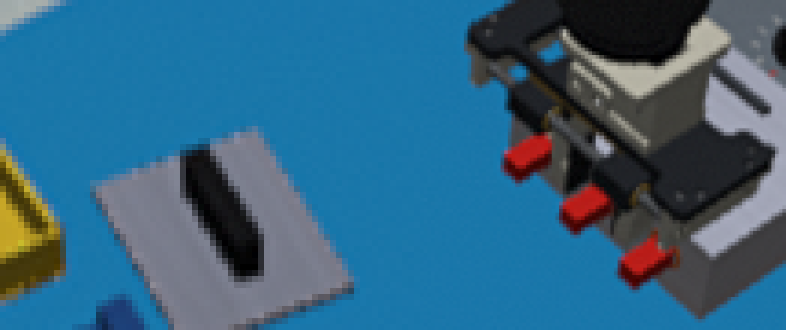

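All three heads are home at the face. The cover has been knocked: its corners are now at px (285.1,250.7), (312.6,241.2) and (328.4,267.1). I'll re-measure it in code with both cameras.

```bash
cat > cov.py <<'E'
from h import *
for q in [(285.1,250.7),(312.6,241.2),(328.4,267.1)]: print(np.round(world('scene',*q,z=.006)*1000)[:2])
for n in('scene','top'):
    p,d=snap(n); P=p.astype(int); m=vision.camera_model(n)
    c=np.array(pix(n,(.44,-.09,.006))).astype(int); w=45 if n=='scene' else 32
    s=P.max(2)-P.min(2); M=np.zeros(p.shape[:2],np.uint8)
    k=(s<40)&(P.max(2)>90) if n=='scene' else (s<60)&(P[...,0]>90)
    M[c[1]-w:c[1]+w,c[0]-w:c[0]+w]=k[c[1]-w:c[1]+w,c[0]-w:c[0]+w]
    cs,_=cv2.findContours(M,0,1)
    if not cs: print(n,'none');continue
    C=max(cs,key=cv2.contourArea)[:,0,:]
    X=np.array([world(n,*q,z=.006)[:2]*1000 for q in C.astype(float)],np.float32)
    print(n,len(C),'rect',cv2.minAreaRect(X), 'mean ext',X.min(0),X.max(0))
    # handle
    B=np.zeros_like(M); kb=P.max(2)<60; B[c[1]-w:c[1]+w,c[0]-w:c[0]+w]=kb[c[1]-w:c[1]+w,c[0]-w:c[0]+w]
    cs,_=cv2.findContours(B,0,1)
    for c in cs:
        if 20<cv2.contourArea(c)<300:
            X=np.array([world(n,*q,z=.030)[:2]*1000 for q in c[:,0,:].astype(float)],np.float32); print(' blk',cv2.contourArea(c),cv2.minAreaRect(X))
E
python3 cov.py
```

```text
[ 397. -149.]
[414. -71.]
[511. -93.]
scene 144 rect ((455.037109375, -121.63428497314453), (79.5965805053711, 101.12508392333984), 78.33834838867188) mean ext [ 399.62332 -168.47197] [510.82144  -74.410645]
 blk 119.5 ((460.2288818359375, -125.60501861572266), (18.59602928161621, 72.52421569824219), 77.545654296875)
top 104 rect ((453.72894287109375, -120.04984283447266), (77.33780670166016, 97.47057342529297), 78.38153839111328) mean ext [ 401.95953 -166.46107] [508.23285 -73.46158]
```

Request:
{"op": "move_arm", "data": {
  "moves": [4, 1.735, 3.54, 0, 0, 0, 0, 4, 1.735, 3.54, 0, 0, 0, 0, 4, 1.735, 3.54, 0, 0, 0, 0, 4, 1.735, 3.54, 0, 0, 0, 0, 4, 1.735, 3.54, 0, 0, 0, 0, 4, 1.735, 3.54, 0, 0, 0, 0, 4, 0, 0, 0, 0, 0, -0.1367, 4, 0, 0, 0, 0, 0, -0.1367]
}}

```text
clock: 34.7
tool_pos: [0.4542, -0.1168, 0.1452]
orientation: [-179.9, 0.0, -74.0]
force: [0.8, 0.0, 0.3]
opening: 0.0399
gripper_force: 0.0
```

Request:
{"op": "move_arm", "data": {
  "moves": [4, 0, 0, 0, 0, 0, -0.1367, 4, 0, 0, 0, 0, 0, -0.1367, 4, 0, 0, 0, 0, 0, -0.1367, 4, 0, 0, 0, 0, 0, -0.1367, 4, 0, 0, 0, 0, 0, -0.1367, 4, 0, 0, 0, 0, 0, -0.1367, 4, 0, 0, 0, 0, 0, -0.1367, 4, 0, 0, 0, 0, 0, -0.1367]
}}

```text
clock: 35.5
tool_pos: [0.4551, -0.1163, 0.1447]
orientation: [-180.0, -0.0, -11.3]
force: [0.2, 0.3, 0.2]
opening: 0.0401
gripper_force: 0.0
```

Request:
{"op": "move_arm", "data": {
  "moves": [4, 0, 0, 3, 0, 0, 0, 4, 0, 0, 3, 0, 0, 0, 4, 0, 0, 2, 0, 0, 0, 4, 0, 0, 0, 0, 0, 0, 4, 0, 0, 0, 0, 0, 0, 4, 0, 0, 0, 0, 0, 0]
}}

```text
clock: 36.1
tool_pos: [0.4558, -0.1168, 0.0659]
orientation: [-180.0, -0.1, -11.6]
force: [0.3, 0.6, -0.5]
opening: 0.0399
gripper_force: 0.0
```

Request:
{"op": "move_arm", "data": {
  "moves": [4, 0, 0.4, 2, 0, 0, 0, 4, 0, 0, 1.5, 0, 0, 0, 4, 0, 0, 1.2, 0, 0, 0, 4, 0, 0, 0, 0, 0, 0, 1, 0, 0, 0, 0, 0, 0, 1, 0, 0, 0, 0, 0, 0, 1, 0, 0, 0, 0, 0, 0, 1, 0, 0, 0, 0, 0, 0]
}}

```text
clock: 36.9
tool_pos: [0.4543, -0.121, 0.0184]
orientation: [-180.0, -0.1, -11.7]
force: [-0.7, -0.6, 1.0]
opening: 0.0141
gripper_force: 2.7
```

Request:
{"op": "move_arm", "data": {
  "moves": [1, 0, 0, 0, 0, 0, 0, 1, 0, 0, -1, 0, 0, 0, 1, 0, 0, -2, 0, 0, 0, 1, 0, 0, -3, 0, 0, 0, 1, 0, 0, -4, 0, 0, 0, 1, 0, 0, -4, 0, 0, 0, 1, 0, 0, 0, 0, 0, 0]
}}

```text
clock: 37.6
tool_pos: [0.457, -0.1211, 0.1635]
orientation: [-179.9, -0.5, -11.6]
force: [0.4, 0.6, -2.2]
opening: 0.0136
gripper_force: 30.0
```

Request:
{"op": "move_arm", "data": {
  "moves": [1, 0, 0, 0, 0, 0, -0.102, 1, 0, 0, 0, 0, 0, -0.102, 1, 1.91, -3.25, 0, 0, 0, 0, 1, 1.91, -3.25, 0, 0, 0, 0, 1, 1.91, -3.25, 0, 0, 0, 0, 1, 1.91, -3.25, 0, 0, 0, 0, 1, 1.91, -3.25, 0, 0, 0, 0, 1, 1.91, -3.25, 0, 0, 0, 0]
}}

```text
clock: 38.4
tool_pos: [0.5684, 0.0752, 0.1573]
orientation: [180.0, 0.1, 0.0]
force: [0.4, -0.5, -0.9]
opening: 0.0137
gripper_force: 30.0
```

Request:
{"op": "move_arm", "data": {
  "moves": [1, 1.91, -3.25, 0, 0, 0, 0, 1, 1.91, -3.25, 0, 0, 0, 0, 1, 0, 0, 1.5, 0, 0, 0, 1, 0, 0, 1.5, 0, 0, 0, 1, 0, 0, 0, 0, 0, 0, 1, 0, 0, 0, 0, 0, 0, 1, 0, 0, 0, 0, 0, 0, 1, 0, 0, 0, 0, 0, 0]
}}

```text
clock: 39.2
tool_pos: [0.607, 0.1389, 0.1288]
orientation: [-180.0, -0.1, 0.0]
force: [-0.5, 0.5, -1.7]
opening: 0.0137
gripper_force: 30.0
```

```bash
python3 - <<'E'
from h import *
o=ctrl.get_obs(); print(o['tool_pos'],o['orientation'],o['force'],o['opening'])
zc=o['tool_pos'][2]-.018+.006
for n in('scene','top'):
    D=[snap(n) for _ in range(3)]; d=np.median([q[1] for q in D],0); p=D[-1][0]
    m=vision.camera_model(n); f=240/np.tan(np.radians(m['vertical_fov'])/2); T=np.array(m['cam_to_world'])
    v,u=np.mgrid[0:480,0:640]; w=np.stack([(u-m['cx'])/f*d,(v-m['cy'])/f*d,d],-1)@T[:3,:3].T+T[:3,3]
    P=p.astype(int)
    s=(abs(w[...,2]-zc)<.012)&(abs(w[...,0]-.6075)<.075)&(abs(w[...,1]-.139)<.065)&(P.max(2)-P.min(2)<45)&(P.max(2)>100)
    q=w[s]; print(n,s.sum(),'zc',zc)
    if len(q)<20: continue
    print(' z med',np.median(q[:,2]),'plane',np.linalg.lstsq(np.c_[q[:,:2]-[.6075,.139],np.ones(len(q))],q[:,2],rcond=None)[0].round(3))
    # silhouettes at z=zc
    X=np.array([world(n,b,a,z=zc)[:2] for a,b in zip(*np.nonzero(s))])*1000
    print(' ext pct0.5/99.5',np.percentile(X,[.5,99.5],axis=0).round(1).tolist(), cv2.minAreaRect(X.astype(np.float32)))
E
```

```text
[0.60701481 0.13892994 0.12877151] [-1.79964364e+02 -7.26757758e-02  3.93229060e-04] [-0.49510039  0.45962646 -1.74092513] 0.013722838568108612
scene 408 zc 0.11677151238500079
 z med 0.11627837900449467 plane [ 0.004 -0.001  0.116]
 ext pct0.5/99.5 [[558.9, 96.5], [655.9, 178.5]] ((606.8020629882812, 137.06832885742188), (83.0398178100586, 100.91463470458984), 89.8409423828125)
top 245 zc 0.11677151238500079
 z med 0.11609136278379717 plane [0.011 0.007 0.117]
 ext pct0.5/99.5 [[556.6, 98.6], [640.8, 178.3]] ((598.8292236328125, 138.95419311523438), (83.50458526611328, 79.86930847167969), 1.338793396949768)
```

Request:
{"op": "move_arm", "data": {
  "moves": [1, 0, -0.04, 1.5, 0, 0, 0, 1, 0, 0, 1.2, 0, 0, 0, 1, 0, 0, 0.5, 0, 0, 0, 1, 0, 0, 0, 0, 0, 0]
}}

```text
clock: 39.9
tool_pos: [0.6062, 0.1391, 0.0949]
orientation: [179.9, 0.1, 0.0]
force: [-0.4, -0.2, -2.4]
opening: 0.0141
gripper_force: 30.0
```

Request:
{"op": "move_arm", "data": {
  "moves": [1, 0, 0, 0.3, 0, 0, 0, 1, 0, 0, 0.2, 0, 0, 0, 1, 0, 0, 0.2, 0, 0, 0, 1, 0, 0, 0, 0, 0, 0]
}}

```text
clock: 40.3
tool_pos: [0.6071, 0.1395, 0.0898]
orientation: [-180.0, -0.1, 0.0]
force: [-1.2, -0.7, 2.4]
opening: 0.0139
gripper_force: 30.0
```

Request:
{"op": "move_arm", "data": {
  "moves": [1, 0, 0, 0.2, 0, 0, 0, 1, 0, 0, 0, 0, 0, 0]
}}

```text
clock: 40.5
tool_pos: [0.6071, 0.1395, 0.0884]
orientation: [-180.0, -0.1, 0.0]
force: [-4.5, -0.3, 10.1]
opening: 0.0135
gripper_force: 30.0
```

Request:
{"op": "move_arm", "data": {
  "moves": [1, 0, 0, 0.15, 0, 0, 0, 1, 0, 0, 0, 0, 0, 0]
}}

```text
clock: 40.7
tool_pos: [0.6071, 0.1395, 0.0884]
orientation: [-180.0, -0.1, 0.1]
force: [-9.0, -0.4, 20.8]
opening: 0.0138
gripper_force: 30.0
```

Request:
{"op": "move_arm", "data": {
  "moves": [1, 0, 0, 0.15, 0, 0, 0, 1, 0, 0, 0, 0, 0, 0]
}}

```text
clock: 40.9
tool_pos: [0.6072, 0.1395, 0.0884]
orientation: [-180.0, -0.2, 0.1]
force: [-14.2, -0.9, 30.8]
opening: 0.0143
gripper_force: 30.0
```

Request:
{"op": "move_arm", "data": {
  "moves": [1, 0, 0, -0.3, 0, 0, 0, 3, 0, 0, 0, 0, 0, 0, 4, 0, 0, 0, 0, 0, 0, 4, 0, 0, 0, 0, 0, 0, 4, 0, 0, -1, 0, 0, 0, 4, 0, 0, -3, 0, 0, 0, 4, 0, 0, -4, 0, 0, 0, 4, -4, 0, 0, 0, 0, 0]
}}

```text
clock: 41.7
tool_pos: [0.5727, 0.1411, 0.1725]
orientation: [-179.8, -0.6, 0.0]
force: [-1.3, 1.0, -0.3]
opening: 0.0398
gripper_force: 0.0
```

Request:
{"op": "move_arm", "data": {
  "moves": [4, -4, 2, 0, 0, 0, 0, 4, -4, 2, 0, 0, 0, 0, 4, -4, 2, 0, 0, 0, 0, 4, -4, 2, 0, 0, 0, 0]
}}

```text
clock: 42.1
tool_pos: [0.4053, 0.0585, 0.167]
orientation: [180.0, -0.0, 0.0]
force: [-0.5, 0.3, 0.5]
opening: 0.0397
gripper_force: 0.0
```

```bash
cat > chk.py <<'E'
from h import *
o=ctrl.get_obs(); print(o['tool_pos'],o['orientation'],o['force'])
for n in('scene','top'):
    D=[snap(n) for _ in range(4)]; d=np.median([q[1] for q in D],0); p=D[-1][0]
    m=vision.camera_model(n); f=240/np.tan(np.radians(m['vertical_fov'])/2); T=np.array(m['cam_to_world'])
    v,u=np.mgrid[0:480,0:640]; w=np.stack([(u-m['cx'])/f*d,(v-m['cy'])/f*d,d],-1)@T[:3,:3].T+T[:3,3]; P=p.astype(int)
    g=(P.max(2)-P.min(2)<45)&(P.max(2)>100)&(abs(w[...,2]-.074)<.012)
    def pl(s):
        q=w[s]; r=np.linalg.lstsq(np.c_[q[:,:2]-[.6075,.139],np.ones(len(q))],q[:,2],rcond=None)[0]; return s.sum(),r.round(4)
    X,Y=w[...,0]-.6075,w[...,1]-.139
    print(n,'plate',pl(g&(abs(X)<.045)&(abs(Y)<.036)))
    print(n,'block',pl(g&(abs(X)<.095)&(abs(Y)<.07)&((abs(X)>.062)|(abs(Y)>.055))))
    k=(P.max(2)<60)&(abs(X)<.045)&(abs(w[...,1]-.257)<.05)&(w[...,2]>.066)
    for lo,hi in((.066,.08),(.095,.108)):
        q=w[k&(w[...,2]>lo)&(w[...,2]<hi)]
        if len(q)>5: print(' dark z',lo,len(q),'x',q[:,0].min().round(4),q[:,0].max().round(4),'y',q[:,1].min().round(4),q[:,1].max().round(4))
        if len(q)>5 and lo>.09: print('   rect',cv2.minAreaRect((q[:,:2]*1000).astype(np.float32)))
    k=(P.min(2)>110)&(abs(X)<.03)&(abs(w[...,1]-.24)<.03)&(w[...,2]>.09); 
    if k.sum(): print(' white',k.sum(),w[k].mean(0).round(4))
E
python3 chk.py
```

```text
[0.40534424 0.05851803 0.16703532] [ 1.79999238e+02 -1.95044425e-02  1.97264171e-02] [-0.51250773  0.34516099  0.5421482 ]
scene plate (np.int64(489), array([-0.0035,  0.0024,  0.0764]))
scene block (np.int64(1393), array([0.0001, 0.0008, 0.0702]))
 dark z 0.066 140 x 0.5842 0.6327 y 0.2338 0.2845
 dark z 0.095 50 x 0.6028 0.6145 y 0.2325 0.2793
   rect ((609.3528442382812, 255.964599609375), (46.902549743652344, 11.107856750488281), 87.10688781738281)
 white 4 [0.607  0.2455 0.0999]
top plate (np.int64(586), array([0.0028, 0.0025, 0.0766]))
top block (np.int64(1391), array([-0.0006, -0.0008,  0.0704]))
 white 4 [0.6082 0.2457 0.1004]
```

The plate top reads 6.2 mm above the block top in both cameras with zero tilt, so it is seated. The dial centre is at about (0.608, 0.2585). Next, the dial.

Request:
{"op": "move_arm", "data": {
  "moves": [4, 2.894, -2.857, 0, 0, 0, 0, 4, 2.894, -2.857, 0, 0, 0, 0, 4, 2.894, -2.857, 0, 0, 0, 0, 4, 2.894, -2.857, 0, 0, 0, 0, 4, 2.894, -2.857, 0, 0, 0, 0, 4, 2.894, -2.857, 0, 0, 0, 0, 4, 2.894, -2.857, 0, 0, 0, 0, 4, 0, 0, 0, 0, 0, 0.1428]
}}

```text
clock: 43.3
tool_pos: [0.6125, 0.2625, 0.1639]
orientation: [179.9, 0.0, -8.1]
force: [-1.5, -0.4, -0.9]
opening: 0.0403
gripper_force: 0.0
```

Request:
{"op": "move_arm", "data": {
  "moves": [4, 0, 0, 0, 0, 0, 0.1428, 4, 0, 0, 0, 0, 0, 0.1428, 4, 0, 0, 0, 0, 0, 0.1428, 4, 0, 0, 0, 0, 0, 0.1428, 4, 0, 0, 0, 0, 0, 0.1428, 4, 0, 0, 0, 0, 0, 0.1428, 4, 0, 0, 0, 0, 0, 0.1428, 4, 0, 0, 0, 0, 0, 0.1428]
}}

```text
clock: 44.1
tool_pos: [0.6098, 0.2596, 0.1654]
orientation: [179.9, -0.0, -74.0]
force: [0.8, -0.2, 0.4]
opening: 0.0399
gripper_force: 0.0
```

Request:
{"op": "move_arm", "data": {
  "moves": [4, 0, 0, 0, 0, 0, 0.1428, 4, 0, 0, 0, 0, 0, 0.1428, 4, 0, 0, 2, 0, 0, 0, 4, 0, 0, 2, 0, 0, 0, 4, 0, 0, 0, 0, 0, 0, 4, 0, 0, 0, 0, 0, 0, 4, 0, 0, 0, 0, 0, 0]
}}

```text
clock: 44.8
tool_pos: [0.61, 0.2598, 0.1274]
orientation: [-180.0, 0.0, -90.0]
force: [-0.2, -0.5, 0.2]
opening: 0.0401
gripper_force: 0.0
```

Request:
{"op": "move_arm", "data": {
  "moves": [4, 0.08, 0.17, 2, 0, 0, 0, 4, 0, 0, 1.5, 0, 0, 0, 3, 0, 0, 0.7, 0, 0, 0, 3, 0, 0, 0, 0, 0, 0, 0.8, 0, 0, 0, 0, 0, 0, 0.8, 0, 0, 0, 0, 0, 0, 0.8, 0, 0, 0, 0, 0, 0, 0.8, 0, 0, 0, 0, 0, 0]
}}

```text
clock: 45.6
tool_pos: [0.6071, 0.2588, 0.0856]
orientation: [180.0, 0.0, -90.0]
force: [-6.0, 0.5, 5.7]
opening: 0.0137
gripper_force: 30.0
```

Request:
{"op": "move_arm", "data": {
  "moves": [0.8, 0, 0, 0, 0, 0, 0, 0.8, 0, 0, 0, 0, 0, 0.073, 0.8, 0, 0, 0, 0, 0, 0.073, 0.8, 0, 0, 0, 0, 0, 0.073, 0.8, 0, 0, 0, 0, 0, 0.073, 0.8, 0, 0, 0, 0, 0, 0.073, 0.8, 0, 0, 0, 0, 0, 0.073, 0.8, 0, 0, 0, 0, 0, 0]
}}

```text
clock: 46.4
tool_pos: [0.6069, 0.2588, 0.0856]
orientation: [180.0, 0.0, -115.2]
force: [-4.7, 1.5, 6.4]
opening: 0.0139
gripper_force: 30.0
```

Request:
{"op": "move_arm", "data": {
  "moves": [0.8, 0, 0, 0, 0, 0, 0.073, 0.8, 0, 0, 0, 0, 0, 0.073, 0.8, 0, 0, 0, 0, 0, 0.073, 0.8, 0, 0, 0, 0, 0, 0.073, 0.8, 0, 0, 0, 0, 0, 0.073, 0.8, 0, 0, 0, 0, 0, 0.073, 0.8, 0, 0, 0, 0, 0, 0]
}}

```text
clock: 47.1
tool_pos: [0.6067, 0.259, 0.0856]
orientation: [180.0, -0.0, -140.3]
force: [-5.9, 2.2, 6.7]
opening: 0.0139
gripper_force: 30.0
```

Request:
{"op": "move_arm", "data": {
  "moves": [0.8, 0, 0, 0, 0, 0, 0.073, 0.8, 0, 0, 0, 0, 0, 0.073, 0.8, 0, 0, 0, 0, 0, 0.073, 0.8, 0, 0, 0, 0, 0, 0.073, 0.8, 0, 0, 0, 0, 0, 0.073, 0.8, 0, 0, 0, 0, 0, 0.073, 0.8, 0, 0, 0, 0, 0, 0, 0.8, 0, 0, 0, 0, 0, 0]
}}

```text
clock: 47.9
tool_pos: [0.6067, 0.2591, 0.0856]
orientation: [179.9, -0.0, -165.3]
force: [-7.9, 2.8, 6.0]
opening: 0.0137
gripper_force: 30.0
```

Request:
{"op": "move_arm", "data": {
  "moves": [3, 0, 0, 0, 0, 0, 0, 3, 0, 0, 0, 0, 0, 0, 3, 0, 0, 0, 0, 0, 0, 3, 0, 0, -1, 0, 0, 0, 3, 0, 0, -3, 0, 0, 0, 3, 0, 0, -4, 0, 0, 0, 3, 0, 0, -4, 0, 0, 0]
}}

```text
clock: 48.6
tool_pos: [0.6075, 0.2582, 0.2065]
orientation: [-180.0, -0.0, -165.3]
force: [1.4, 0.1, 0.5]
opening: 0.0299
gripper_force: 0.0
```

Request:
{"op": "move_arm", "data": {
  "moves": [4, 0, -4, -1, 0, 0, 0, 4, 2, -4, 0, 0, 0, 0, 4, 4, -2, 0, 0, 0, 0, 4, 4, -2, 0, 0, 0, 0, 4, 4, -2, 0, 0, 0, 0, 4, 4, -2, 0, 0, 0, 0, 4, 2, -2, 0, 0, 0, 0, 4, 0, 0, 0, 0, 0, 0]
}}

```text
clock: 49.4
tool_pos: [0.4579, 0.0314, 0.2161]
orientation: [180.0, 0.1, -165.4]
force: [1.5, -0.0, 0.0]
opening: 0.0401
gripper_force: 0.0
```

```bash
python3 chk.py; python3 - <<'E'
from h import *
p,d=snap('scene'); P=p.astype(int); m=vision.camera_model('scene'); f=240/np.tan(np.radians(m['vertical_fov'])/2); T=np.array(m['cam_to_world'])
v,u=np.mgrid[0:480,0:640]; w=np.stack([(u-m['cx'])/f*d,(v-m['cy'])/f*d,d],-1)@T[:3,:3].T+T[:3,3]
for x in(.5475,.6075,.6675):
    q=w[(P[...,0]>120)&(P[...,1]<60)&(abs(w[...,0]-x)<.02)&(w[...,1]>0)&(w[...,1]<.08)]; print(x,len(q),q[:,1].min().round(4),q[:,1].max().round(4),q[:,2].max().round(4))
q=w[(P.max(2)<45)&(abs(w[...,0]-.37)<.05)&(w[...,1]<-.28)&(w[...,1]>-.39)&(w[...,2]>.012)];print('spent',q.min(0).round(3),q.max(0).round(3))
E
```

```text
[0.45787134 0.03138606 0.21611217] [ 1.79972209e+02  9.89950910e-02 -1.65359550e+02] [ 1.49192107 -0.02438675  0.01502239]
scene plate (np.int64(487), array([0.0008, 0.0042, 0.0762]))
scene block (np.int64(1397), array([-0.0005,  0.0017,  0.0702]))
 dark z 0.066 142 x 0.5862 0.634 y 0.2326 0.2724
 dark z 0.095 55 x 0.5857 0.6321 y 0.2471 0.2683
   rect ((608.4620361328125, 257.8009338378906), (47.782066345214844, 12.938178062438965), 11.417694091796875)
 white 6 [0.5959 0.2558 0.101 ]
top plate (np.int64(558), array([-0.0064, -0.0007,  0.0765]))
top block (np.int64(994), array([ 0.0009, -0.002 ,  0.0702]))
 dark z 0.095 10 x 0.5875 0.6237 y 0.2471 0.2685
   rect ((603.9396362304688, 257.2428894042969), (37.53643035888672, 12.985786437988281), 18.642587661743164)
 white 4 [0.5933 0.2559 0.1033]
0.5475 74 0.0279 0.0659 0.0536
0.6075 78 0.0268 0.0702 0.0545
0.6675 84 0.0277 0.0664 0.0536
spent [ 0.356 -0.356  0.012] [ 0.378 -0.311  0.031]
```

```bash
python3 -c "
from plant import ctrl
print(ctrl.close_job())"
```

```text
the job is handed in; nothing more can be done
None
```

I've handed the job in: the spent cartridge is in the scrap tray, all three new cartridges are fully home, the cover is pressed level in its seat, and the dial is three clicks clockwise; final camera readings agreed on all four.

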